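Jack up the reactor stand and hold it for shimming

ROBOT

A 6-joint arm with a two-finger parallel gripper is mounted at the origin on the work surface. World frame = base frame: x ahead of the robot, y to its left, z up, the work surface at z = 0. Lengths are in m, angles in rad, forces in N, time in s.
With the tool pointing down it reaches from about 0.25 to 0.775 m from the base axis. Payload 4 kg.
Tool frame: the origin (TCP) lies at the very end of the fingers, on their centre line; the grasp point (between the pads) lies 19 mm behind it; y points along the fingers, x is the direction in which the jaws open and shut, and the axes are right-handed (so a half turn about y gives the same grasp; the last joint's range is limited). The gripper opens to 94 mm and grips with 3 to 60 N. Pads are 16 mm wide; open, the fingers measure 119 mm over their backs; the gripper's body (75 mm by 177 mm) begins 78 mm behind the grasp point.
Start: joints at [-1.327, 0.087, 1.371, -0, 1.684, -0.103], TCP at [0.187, -0.517, 0.184] pointing down, gripper open.
Joint ranges: [-3.1, 3.1], [-0.76, 2.03], [0.27, 2.55], [-1.08, 4.22], [0.17, 2.65], [-2.57, 2.57]. Speed limits (rad/s): [2.79, 2.79, 3.14, 3.14, 3.14, 3.14].

INTERFACE

Orientations are given as [roll, pitch, yaw] about the fixed x, y, z axes, in that order (R = Rz(yaw) Ry(pitch) Rx(roll)).
In Python, from bench import robot gives the robot as it stands.
- The arm moves only by the shell command python3 -m handwheel 'ROWS' [OPENING]. ROWS is JSON, a list of rows, each an object with "delta_pos": the shift along the tool's x, y, z in mm, a list of three; "yaw": the turn about the tool's y in rad. A call has 1 to 12 rows; each row is the pose to reach, as a shift and turn from the pose commanded when the call began, along the tool's axes at that moment; what a row does not reach only later rows make up. A row lasts 1/10 s, in which the tool goes at most 50 mm and 8.59 degrees, less where a joint would pass 70% of its speed; a pose out of reach is approached as far as the arm can. A call with a gripper value outside its range is refused whole. OPENING is the closure in counts, from 0 (fully open) to 255 (shut), set as the call begins (- or left out, the last holds). The fingers move at their own pace and stop on an object; the grip force is fixed at half the most. Time passes only in rows, so rows that repeat a pose let the fingers close. It gives the time, the measured TCP pose, the force and the opening at its end, in the units of the state.
- robot.get_obs(): the state, without advancing time (a new reading comes with each control period).
- robot.snapshot(name): name is "scene" or "top" or "wrist"; returns a dict with "image" (400x640x3 uint8, red, green, blue), "fx", "fy", "cx", "cy" (pixels), "rvec" (rotation vector, rad) and "tvec" (3), from world to camera coordinates, as OpenCV has them. Camera axes: x right, y down, z forward; pixel columns grow to the right and rows downward; lengths in m; the calibration is good to about 2 mm. A picture is of the moment at which its call begins. There is no depth.
- robot.close_job(): hands the job in, once; it reports no verdict.
The state is a dict: "time": time; "joint_positions": joint angles; "qvel": joint speeds; "joint_torque": joint torques, N m; "tool_pos": TCP position; "ee_rot": TCP orientation; "wrist_force": force on the tool from outside, world axes, zero at the start; "wrist_torque": the same for the moment, N m; "width": finger opening in m.
Only numpy, scipy, OpenCV 4.12 (cv2) and the standard library are available. Lean on these libraries where they do the work, as an engineer would, in place of code of your own. Each camera call takes 0.05 s, during which the arm holds its last target.

TASK

Take the red protective cap off the jack's saddle and set it, open side down, into the green round holder, then bring the jack up to the reactor stand so that its saddle sits centred under the yellow-marked lift point, base flat on the bench. Work the pump handle through one trial stroke, fully down and then let it come all the way back up so that the stand settles again; then press the handle fully down once more and finish while still holding it down, so that a colleague can shim the raised stand. Only the jack may carry the stand: the arm must not touch it at the end, and the bottle, wrench and brass shim stay where they are.

Things in the scene. Friction and masses are not known exactly. Their poses are not given: they have to be found in the camera images.
- jack: Loose bench jack, 0.9 kg, 335 x 80 mm, 104 mm high. Origin: underside of its flat base; +x to the saddle end, z up. Base 8 mm thick, x -195 to +140 mm (80 mm wide; 50 mm behind x -40). Blue pump body 34 mm wide, up to 48 mm high. Saddle axis at x +110 mm; pump handle hinge at x -58, z 72 mm, in steel cheeks 36 mm wide, 84 mm high. Slide it on the bench or carry it by its yellow tab.
- jack_tab (a point): Grasp point on the yellow carrying tab of the jack, at jack x = -12 mm, z = 84 mm. The tab is 16 mm thick across the jack (its y), 40 mm long along its x, and stands from z = 48 to 104 mm.
- saddle_top (a point): Centre of the top of the jack's steel saddle, a disc 30 mm in diameter, 15 mm high, at jack x +110 mm; 60 mm above the bench when lowered, on a slim stem over a fixed 38 mm collar that ends 35 mm above the bench. Tied to the handle: rises 48 mm per rad (24 mm at full stroke).
- handle_grip (a point): Point on the centre line of the pump handle's black grip (18 mm diameter, 66 to 139 mm from the hinge), 105 mm from the hinge. The handle points to jack -x and slants up 0.25 rad at rest (this point at jack x -160, z 98 mm); at full stroke it slants down 0.25 rad (same x, z 46 mm).
- pump_handle (a joint): Pump handle angle, rad: 0 raised (rest), 0.5 fully down at its stop. Pushing the grip down increases it; a spring and the load bring it and the saddle back to 0 within about 1.5 s when let go. Takes about 3 N at the grip to start, 12 N to hold down under the stand, and 6 N more when pushed at 80 mm/s.
- cap: Loose red plastic cap, 41 mm outer diameter, 36 mm tall, 30 g, open at the bottom, hanging over the saddle at the start. Origin at the centre of its open lower rim, z up to its closed top. Bore 35 mm, 20 mm deep; it sits with its rim 40 mm and its top 76 mm above the bench. Lifting it 25 mm clears the saddle.
- holder: Fixed green round cup for the cap. Origin at its underside centre on the bench. Outer diameter 58 mm, 18 mm tall, bore 48 mm, floor 6 mm above the bench (the cap's rim rests there, so the cap's origin is then 6 mm above the holder's). It stands on a 75 mm square dark plate, 3 mm thick.
- stand: Reactor stand. Origin on the bench right below the lift point; +x points out of the stand to the free side where the jack comes in (its +x opposite to this x); z up. Green deck 240 mm wide, top at z 84 mm, over x -360 to -60 mm; front feet at x -90, y +-95 mm; glass vessel 260 mm high at x -230 mm. A tongue 50 mm wide, z 72 to 84 mm, juts out over x -60 to +25 mm with the lift point on it.
- lift_point (a point): Centre of the underside of the lift pad, a 32 mm steel disc below the tongue, 68 mm above the bench when the stand is down (8 mm above the bare lowered saddle). A yellow 38 mm disc with a black dot marks it on the tongue's top, 16 mm higher. The deck tilts up about a rear hinge 360 mm behind; the full stroke raises this point 16 mm. It bears on the saddle with about 12 N.
- bottle: Bystander: small amber bottle, 52 mm in diameter, 110 mm tall. Origin at its underside centre. Leave alone.
- wrench: Bystander: steel wrench, 150 mm long along its x, lying on the bench. Leave alone.
- shim: Bystander: flat brass shim block 60 x 40 x 10 mm, origin at its underside centre. Leave alone.
Things that resemble listed ones, but are neither listed nor needed, are in the scene too. There is more than one size of the cap; the one meant has the size given above.

How it is judged:
On the way, in this order (a step that is already met when the one before it is completed fails the run):
1. the cap sits upright, open side down, in the holder and is let go (horizontal distance between cap and holder below 0.007 m and z of cap in the frame of holder below 0.011 m and angle between cap's own z axis and vertical below 0.15 rad and contact force between each of the arm, the fingers and cap below 0.2 N and linear speed of cap below 0.02 m/s), for 0.2 s.
2. the jack stands flat with its lowered saddle under the lift point (within 15 mm) (horizontal distance between saddle_top and lift_point below 0.015 m and angle between jack's own z axis and vertical below 0.06 rad and height (world z) of jack below 0.006 m and value of joint pump_handle below 0.08 rad), for 0.2 s.
3. trial stroke: the handle is down and the stand raised (value of joint pump_handle above 0.42 rad and height (world z) of lift_point above 0.078 m and horizontal distance between saddle_top and lift_point below 0.018 m), for 0.1 s.
4. the handle has come back up and the stand is down (value of joint pump_handle below 0.06 rad and height (world z) of lift_point below 0.0695 m), for 0.1 s.
At the end, for the whole second after the job is handed in: Cap released open side down on the holder's floor (7 mm). Jack flat, saddle within 18 mm of the lift point's axis; robot pushes on it with over 2 N, handle over 0.42 rad; lift point over 78 mm high (10 mm raised), bearing on the jack with over 4 N, untouched by the arm; jack at rest (all of step 1 and all of step 3 and angle between jack's own z axis and vertical below 0.06 rad and height (world z) of jack below 0.006 m and contact force between any of the fingers, the arm and jack above 2 N and contact force between jack and stand above 4 N and contact force between each of the arm, the fingers and stand below 0.3 N and linear speed of jack below 0.02 m/s); the arm keeps its last pose, push and grip.
It fails at once if a bystander (bottle, wrench or shim) is moved by more than 30 mm or the bottle tipped (distance of any of bottle, wrench, shim from where it was at the start of the episode above 0.03 m or angle between bottle's own z axis and vertical above 0.5 rad).
It also fails if it takes over 67 s, if anything falls off the work surface, if the arm or the gripper's body presses on something with over 40 N, if the wrist force passes 120 N, or if a joint passes its speed limit or range.

## Working session

There is one attempt and no reset: what is moved stays moved. The work goes in short steps, Python scripts to look and compute and a shell command to move; the robot and the scene stay as the last step left them, time stands still between calls to the robot, and variables do not carry over. Pictures are saved under pics/ and viewed, and the job is handed in when it is done.

```bash
mkdir -p pics; ls
python3 - <<'E'
from bench import robot
import cv2
o=robot.get_obs()
for k,v in o.items(): print(k,v)
for n in ("scene","top","wrist"):
    s=robot.snapshot(n); cv2.imwrite(f"pics/{n}0.png",s["image"][:,:,::-1])
    print(n,s["fx"],s["cx"],s["cy"],s["rvec"],s["tvec"])
E
```

```text
pics
time 0.0
joint_positions [-1.32708739e+00  8.79787378e-02  1.37226147e+00 -3.58983357e-05
  1.68359727e+00 -1.03142021e-01]
qvel [ 3.99952729e-04  1.27411793e-03 -1.09774090e-03  3.08031611e-04
 -3.95471301e-05 -6.66650816e-04]
joint_torque [ 8.32769583e-04 -3.40177953e+01 -3.02423644e+01  7.16791023e-02
  3.30221909e-02 -1.72293089e-04]
tool_pos [ 0.18678117 -0.51667269  0.18308761]
ee_rot [-1.57060069  0.00223657 -1.22394915]
wrist_force [-0.19138357  0.16553388  0.07233814]
wrist_torque [ 0.04349243  0.01684876 -0.04588328]
width 0.0940260622880435
scene 396.0696941052562 320.4333871755166 197.18440769784675 [ 2.22735958  0.93067334 -0.36017095] [-0.4888297  -0.15367596  1.06573206]
top 409.465044468031 324.67591634957654 211.5662444701781 [ 2.11942839 -2.12804058  0.19891286] [0.16922301 0.57353859 0.96490495]
wrist 319.18782511992384 324.8858101495722 198.22636862652203 [-2.38985755  1.6758327   0.22592704] [-0.54961787 -0.02645909  0.39134238]
```

View pics/scene0.png

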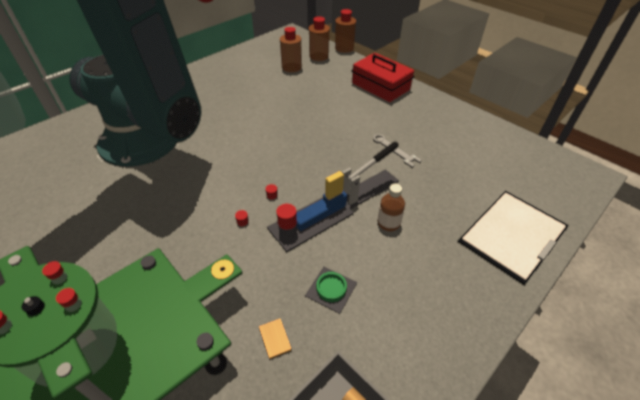

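View pics/top0.png

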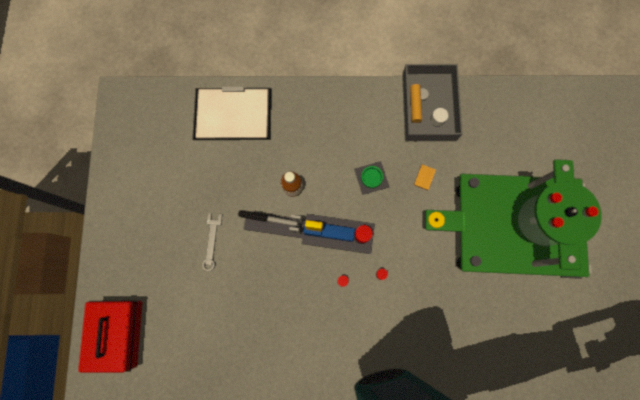

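View pics/wrist0.png

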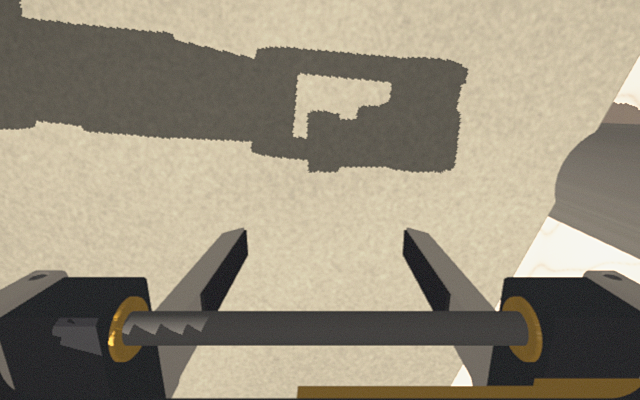

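```bash
cat > h.py <<'E'
from bench import robot
import cv2, numpy as np
def snap(n,f=None):
    s=robot.snapshot(n); s["K"]=np.array([[s["fx"],0,s["cx"]],[0,s["fy"],s["cy"]],[0,0,1]])
    if f: cv2.imwrite(f"pics/{f}.png",s["image"][:,:,::-1])
    return s
def ray(s,u,v,z):
    R=cv2.Rodrigues(np.array(s["rvec"]))[0]; t=np.array(s["tvec"])
    c=-R.T@t; d=R.T@np.linalg.inv(s["K"])@[u,v,1]
    return c+d*(z-c[2])/d[2]
def proj(s,p):
    return cv2.projectPoints(np.array(p,float).reshape(-1,3),np.array(s["rvec"]),np.array(s["tvec"]),s["K"],None)[0].reshape(-1,2)
def crop(s,u0,v0,u1,v1,k,f):
    im=cv2.resize(s["image"][v0:v1,u0:u1,::-1],None,fx=k,fy=k,interpolation=cv2.INTER_CUBIC); cv2.imwrite(f"pics/{f}.png",im)
def blob(s,lo,hi,box):
    u0,v0,u1,v1=box
    hsv=cv2.cvtColor(np.ascontiguousarray(s["image"][v0:v1,u0:u1]),cv2.COLOR_RGB2HSV)
    m=cv2.inRange(hsv,lo,hi); n,l,st,c=cv2.connectedComponentsWithStats(m)
    return [(st[i,4],c[i]+[u0,v0],st[i,:4]+[u0,v0,0,0]) for i in range(1,n) if st[i,4]>15]
def tool(dx_world,dy_world,dz_world=0,yaw_world=None):
    o=robot.get_obs(); y=o["ee_rot"][2]
    return np.round(np.array([np.cos(y)*dx_world+np.sin(y)*dy_world,-dz_world,-np.sin(y)*dx_world+np.cos(y)*dy_world])*1000,1)
E
python3 - <<'E'
from h import *
t=snap("top"); s=snap("scene")
crop(t,230,140,480,320,3.2,"topc"); crop(s,200,140,450,340,3.2,"scenec")
for nm,lo,hi,box in (("cap",(0,150,90),(8,255,255),(330,215,400,295)),("cup",(60,100,60),(85,255,255),(350,155,395,200)),("yel",(20,150,120),(35,255,255),(290,205,455,240))):
    for a,c,b in blob(t,lo,hi,box):
        print(nm,a,c.round(1),b,[ (z,ray(t,*c,z)[:2].round(4)) for z in (0,.018,.076,.084,.104)])
c=-cv2.Rodrigues(np.array(t["rvec"]))[0].T@np.array(t["tvec"]);print(c)
E
```

```text
cap 245 [363.5 233.4] [355 225  18  18] [(0, array([0.5264, 0.0663])), (0.018, array([0.524, 0.068])), (0.076, array([0.5162, 0.0736])), (0.084, array([0.5151, 0.0743])), (0.104, array([0.5125, 0.0763]))]
cap 109 [381.7 273.7] [376 268  12  12] [(0, array([0.4226, 0.0223])), (0.018, array([0.422 , 0.0248])), (0.076, array([0.4199, 0.0327])), (0.084, array([0.4197, 0.0339])), (0.104, array([0.419 , 0.0366]))]
cap 106 [342.9 280.5] [337 275  12  12] [(0, array([0.406 , 0.1213])), (0.018, array([0.4057, 0.1221])), (0.076, array([0.4045, 0.1246])), (0.084, array([0.4044, 0.125 ])), (0.104, array([0.404 , 0.1259]))]
cup 375 [371.7 176.4] [361 166  22  22] [(0, array([0.6793, 0.0412])), (0.018, array([0.6742, 0.0433])), (0.076, array([0.6581, 0.0503])), (0.084, array([0.6558, 0.0512])), (0.104, array([0.6503, 0.0536]))]
yel 220 [436.2 219.3] [428 211  17  17] [(0, array([ 0.5626, -0.1242])), (0.018, array([ 0.5595, -0.1192])), (0.076, array([ 0.5498, -0.1032])), (0.084, array([ 0.5484, -0.101 ])), (0.104, array([ 0.5451, -0.0954]))]
yel 125 [312.9 224.2] [305 220  17   9] [(0, array([0.551 , 0.1976])), (0.018, array([0.5482, 0.1971])), (0.076, array([0.5391, 0.1955])), (0.084, array([0.5378, 0.1953])), (0.104, array([0.5347, 0.1947]))]
[0.38535212 0.16755431 1.05453962]
```

View pics/topc.png

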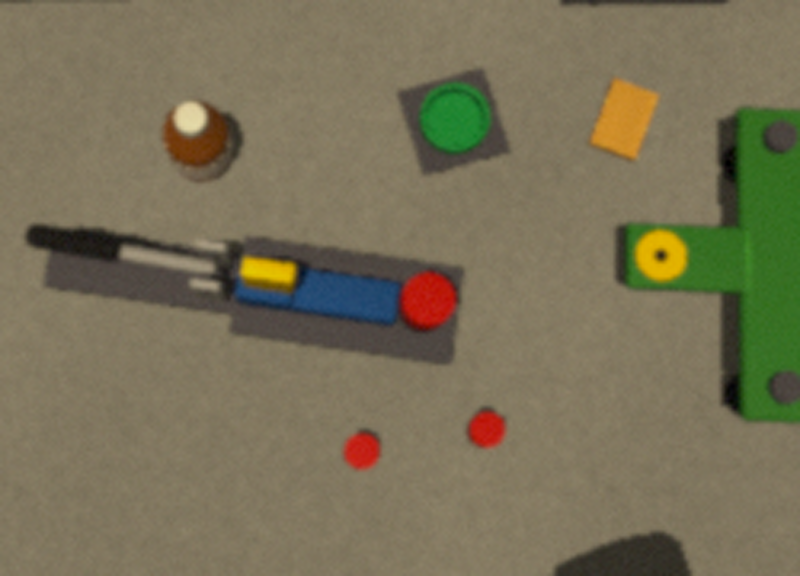

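View pics/scenec.png

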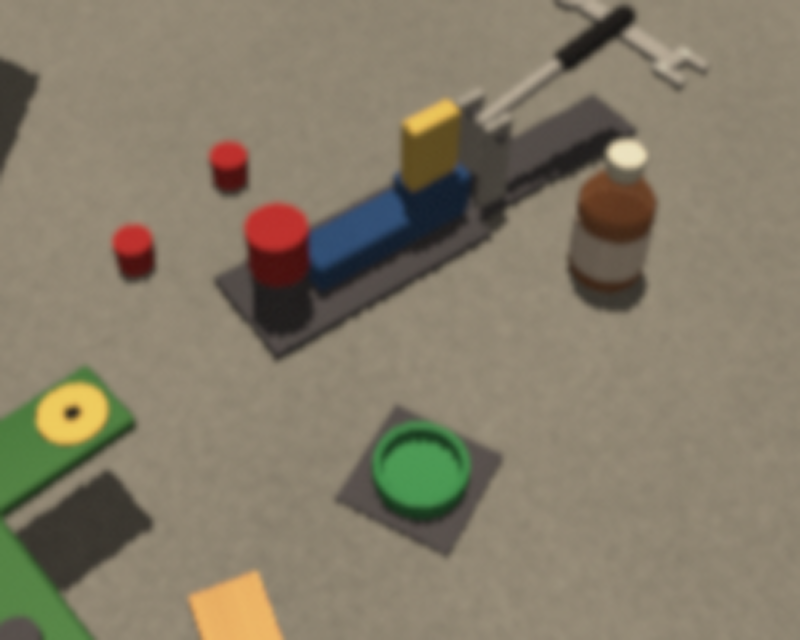

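The cap meant is the one on the jack's saddle at top (364,233): about 43 mm across at its height. The two red ones at (343,281) and (382,273) are only about 30 mm and stand on the bench, so they're decoys. The enlarged crop shows the same. The holder is at (372,177) and the lift mark at (436,219). Next I'll cross-check with the scene camera.

Run:
```python
from h import *
t=snap("top"); s=snap("scene")
# predicted scene pixels for top-derived points
P=dict(cap=ray(t,363.5,233.4,.076),cup=ray(t,371.7,176.4,.018),lift=ray(t,436.2,219.3,.084),tab=ray(t,312.9,224.2,.104))
for k,p in P.items(): print(k,p.round(4),proj(s,p).round(1))
for a,c,b in blob(s,(0,150,130),(8,255,255),(265,195,310,245)): print('red top',a,c.round(1),ray(s,*c,.076).round(4))
for a,c,b in blob(s,(60,100,60),(85,255,255),(305,260,360,310)): print('cup',a,c.round(1),b)
for a,c,b in blob(s,(18,110,150),(35,255,255),(200,165,355,285)): print('yel',a,c.round(1),b,ray(s,*c,.084).round(4))
# stand dir: deck front edge
for uv in ((459,175),(459,271),(473.5,183),(475.5,261)): print(uv,ray(t,*uv,.084).round(4))
o=robot.get_obs(); print(o["time"],o["tool_pos"],o["ee_rot"]); p=P["cap"]; print(tool(p[0]-o["tool_pos"][0],p[1]-o["tool_pos"][1],0))
```

```text
cap [0.5161 0.0736 0.076 ] [[284.6 209.3]]
cup [0.6742 0.0434 0.018 ] [[329.6 282.8]]
lift [ 0.5485 -0.101   0.084 ] [[221.1 268.6]]
tab [0.5346 0.1947 0.104 ] [[333.4 174.8]]
red top 222 [285.8 210.8] [0.5208 0.0727 0.076 ]
cup 663 [331.1 285.9] [317 272  30  28]
yel 103 [334.1 176.1] [326 171  17  11] [0.5244 0.2086 0.084 ]
yel 337 [222.  268.8] [211 259  23  20] [ 0.5499 -0.1001  0.084 ]
(459, 175) [ 0.6584 -0.163   0.084 ]
(459, 271) [ 0.4252 -0.1479  0.084 ]
(473.5, 183) [ 0.6381 -0.1971  0.084 ]
(475.5, 261) [ 0.4484 -0.1883  0.084 ]
0.35 [ 0.18693237 -0.5171233   0.18403475] [-1.57073653e+00  4.58738265e-04 -1.22392218e+00]
[-443.7    0.   510.4]
```

Both cameras agree within about 2–4 mm. I'm moving above the cap with the jaws across the jack.

```bash
python3 -m handwheel '[{"delta_pos":[-222,0,256],"yaw":-0.5},{"delta_pos":[-222,0,256],"yaw":-0.5},{"delta_pos":[-222,0,256],"yaw":-0.5},{"delta_pos":[-222,0,256],"yaw":-0.5},{"delta_pos":[-444,0,511],"yaw":-1.076},{"delta_pos":[-444,0,511],"yaw":-1.076},{"delta_pos":[-444,0,511],"yaw":-1.076},{"delta_pos":[-444,0,511],"yaw":-1.076},{"delta_pos":[-444,0,511],"yaw":-1.076},{"delta_pos":[-444,0,511],"yaw":-1.076},{"delta_pos":[-444,0,511],"yaw":-1.076},{"delta_pos":[-444,0,511],"yaw":-1.076}]' 0
```

```text
time: 1.55
tool_pos: [0.4798, 0.0088, 0.1846]
ee_rot: [-1.571, -0.001, -0.148]
wrist_force: [-0.4, -1.3, 0.1]
width: 0.0942
```

```bash
python3 -m handwheel '[{"delta_pos":[25,0,60],"yaw":0},{"delta_pos":[25,0,60],"yaw":0},{"delta_pos":[25,0,60],"yaw":0},{"delta_pos":[25,0,60],"yaw":0}]'
python3 - <<'E'
from h import *
o=robot.get_obs(); print(o["tool_pos"],o["ee_rot"]); print(tool(.517-o["tool_pos"][0],.0735-o["tool_pos"][1]))
w=snap("wrist","w1"); print(proj(w,[[.517,.0735,.076],[.5485,-.1005,.084],[.535,.1947,.104]]))
E
```

```text
time: 1.95
tool_pos: [0.5123, 0.0615, 0.1841]
ee_rot: [-1.572, 0.001, -0.148]
wrist_force: [0.3, -0.6, 0.1]
width: 0.0939
[0.51227095 0.06149075 0.18409881] [-1.57200646e+00  6.73011973e-04 -1.48340879e-01]
[ 2.9  0.  12.6]
[[326.76151892 178.4618987 ]
 [378.39318507 329.98913066]
 [327.11127177  34.77838557]]
```

View pics/w1.png

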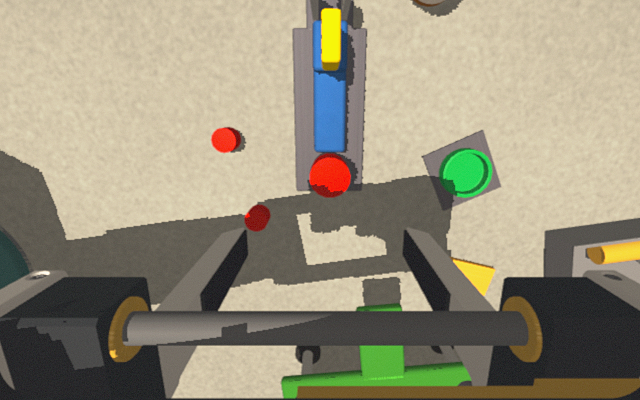

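The wrist view shows the red cap at (330,175), the yellow tab at (331,38) and the holder at (466,173). I'll measure these.

Run:
```python
from h import *
w=snap("wrist")
for a,c,b in blob(w,(0,150,120),(8,255,255),(300,145,360,205)): print('red',a,c,b,ray(w,*c,.076).round(4), ray(w,b[0]+b[2]/2,b[1]+b[3]/2,.076).round(4))
for a,c,b in blob(w,(60,100,60),(85,255,255),(430,140,500,205)): print('cup',a,c,b,ray(w,*c,.018).round(4),ray(w,b[0]+b[2]/2,b[1]+b[3]/2,.018).round(4))
for a,c,b in blob(w,(22,150,60),(35,255,255),(300,0,360,80)): print('yel',a,c,b)
crop(w,290,0,510,220,3.0,"w1c")
```

```text
red 1349 [329.50259451 175.13491475] [309 153  42  44] [0.5201 0.0759 0.076 ] [0.5206 0.0759 0.076 ]
cup 2053 [465.17876279 171.72479299] [439 148  53  49] [0.6757 0.0452 0.018 ] [0.6761 0.0443 0.018 ]
yel 1145 [330.11353712  37.42445415] [321   8  20  62]
```

View pics/w1c.png

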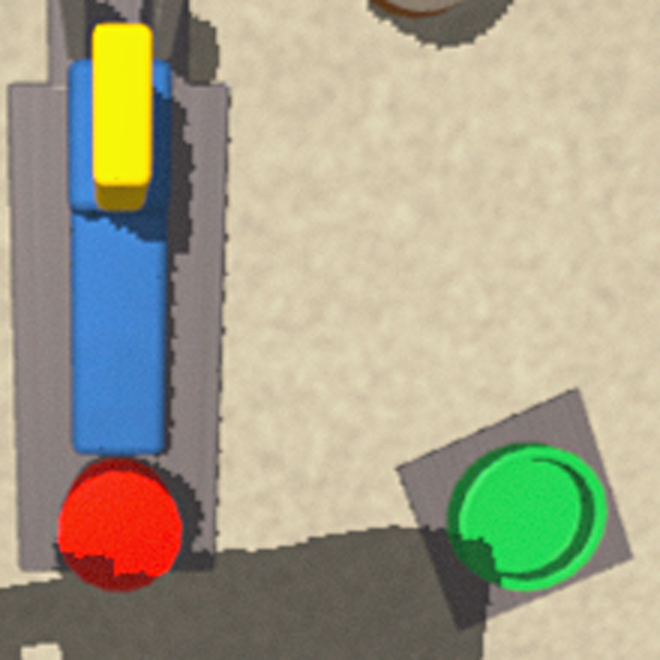

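```bash
python3 -m handwheel '[{"delta_pos":[5,20,14],"yaw":0},{"delta_pos":[5,50,14],"yaw":0},{"delta_pos":[5,85,14],"yaw":0},{"delta_pos":[5,112,14],"yaw":0},{"delta_pos":[5,128,14],"yaw":0},{"delta_pos":[5,128,14],"yaw":0},{"delta_pos":[5,128,14],"yaw":0}]'
python3 - <<'E'
from h import *
w=snap("wrist","w2")
print(robot.get_obs()["tool_pos"])
E
```

```text
time: 2.75
tool_pos: [0.5198, 0.0743, 0.057]
ee_rot: [-1.571, -0.001, -0.15]
wrist_force: [-0.3, -0.8, 0.3]
width: 0.0943
[0.52058376 0.07455403 0.0578158 ]
```

View pics/w2.png

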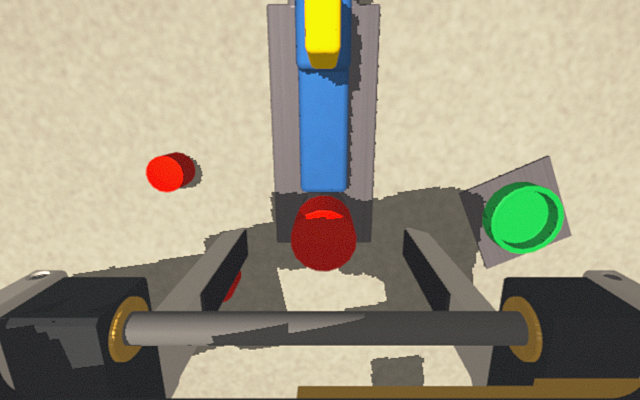

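Run:
```python
from h import *
w=snap("wrist"); o=robot.get_obs(); p=o["tool_pos"]; print(p, proj(w,[p,[p[0],p[1],.076],[p[0],p[1],.067]]).round(1))
print(ray(w,324,226,.076), ray(w,324,221,.076),ray(w,324,230,.076))
crop(w,230,150,430,350,3.5,"w2c")
```

```text
[0.52090411 0.07482912 0.0581891 ] [[323.6 229.5]
 [323.5 239.8]
 [323.6 234.3]]
[0.52250938 0.08361559 0.076     ] [0.52298481 0.08676593 0.076     ] [0.52212607 0.08107568 0.076     ]
```

View pics/w2c.png

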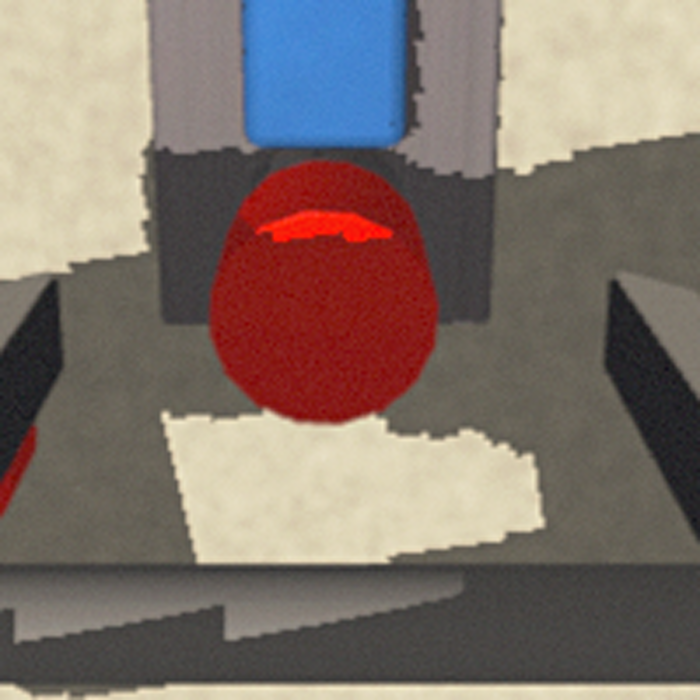

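The cap top's centre is at about (322,239). The projected tool axis at that height is (323.5,240), so it's centred and I'm gripping.

```bash
python3 -m handwheel '[{"delta_pos":[0,1,0],"yaw":0},{"delta_pos":[0,1,0],"yaw":0},{"delta_pos":[0,1,0],"yaw":0},{"delta_pos":[0,1,0],"yaw":0},{"delta_pos":[0,1,0],"yaw":0},{"delta_pos":[0,1,0],"yaw":0},{"delta_pos":[0,1,0],"yaw":0},{"delta_pos":[0,1,0],"yaw":0}]' 255
```

```text
time: 3.65
tool_pos: [0.5197, 0.0755, 0.0552]
ee_rot: [-1.571, 0.0, -0.148]
wrist_force: [-0.3, 0.2, -0.6]
width: 0.0333
```

Run:
```python
from h import *
w=snap("wrist"); print(robot.get_obs()["width"]);crop(w,200,130,450,340,3,"w3c")
s=snap("scene"); crop(s,200,140,400,300,4,"s3c")
```

```text
0.029530388714186215
```

View pics/w3c.png

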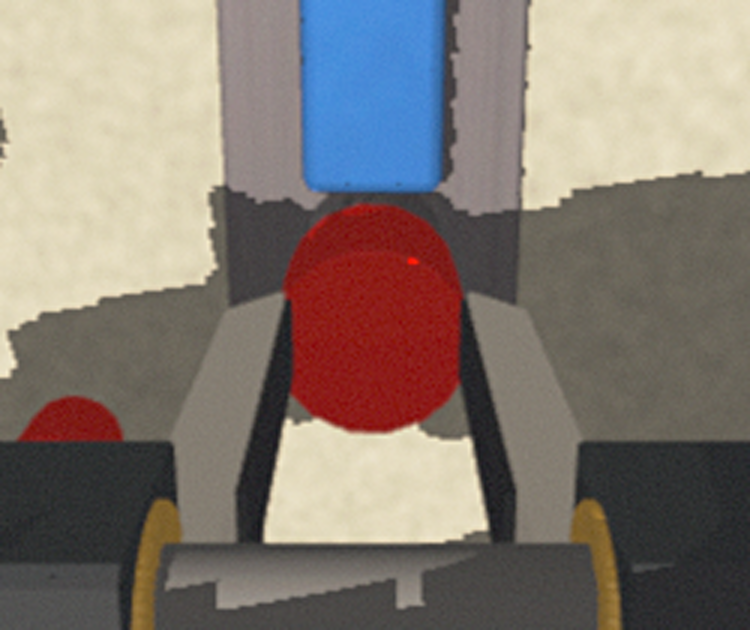

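View pics/s3c.png

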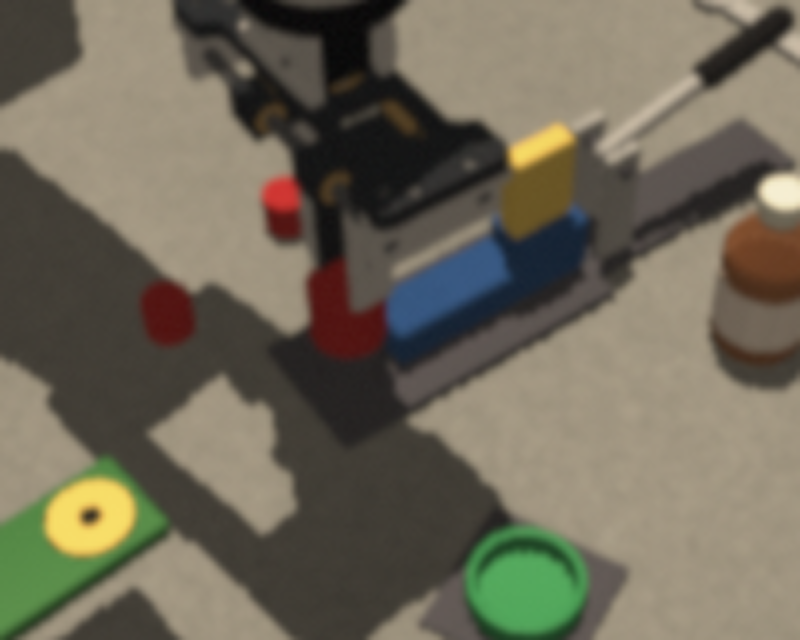

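```bash
python3 -m handwheel '[{"delta_pos":[0,0,0],"yaw":0},{"delta_pos":[0,0,0],"yaw":0}]'; python3 -m handwheel '[{"delta_pos":[0,-6,0],"yaw":0},{"delta_pos":[0,-14,0],"yaw":0},{"delta_pos":[0,-24,0],"yaw":0},{"delta_pos":[0,-36,0],"yaw":0},{"delta_pos":[0,-50,0],"yaw":0},{"delta_pos":[0,-60,0],"yaw":0},{"delta_pos":[0,-60,0],"yaw":0}]'
python3 - <<'E'
from h import *
w=snap("wrist"); print(robot.get_obs()["width"]);crop(w,200,130,450,340,3,"w4c")
s=snap("scene"); crop(s,200,140,400,300,4,"s4c")
E
```

```text
time: 3.95
tool_pos: [0.5198, 0.0755, 0.0553]
ee_rot: [-1.571, -0.0, -0.148]
wrist_force: [0.0, -0.1, 0.2]
width: 0.0091
time: 4.65
tool_pos: [0.5213, 0.0756, 0.118]
ee_rot: [-1.57, -0.005, -0.148]
wrist_force: [0.1, 1.0, 0.3]
width: 0.0004
0.0003333015087442271
```

View pics/w4c.png

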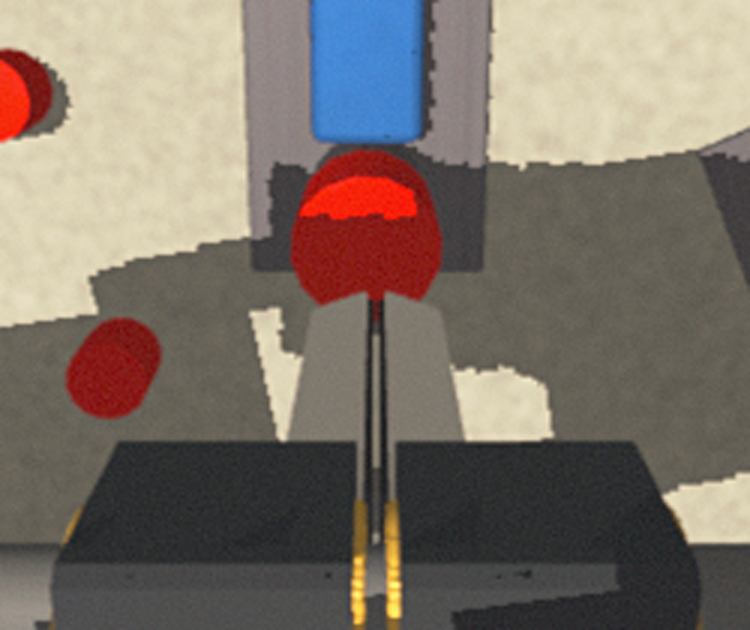

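View pics/s4c.png

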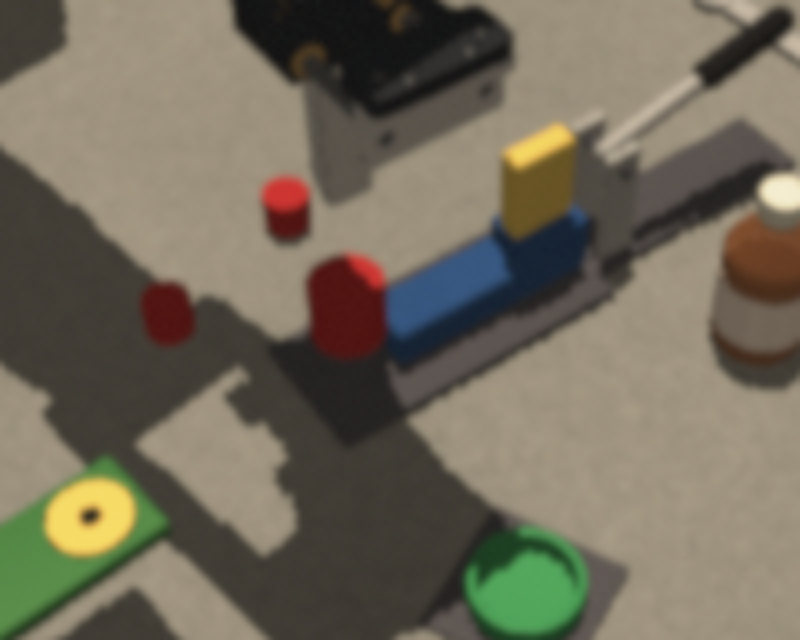

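Run:
```python
from h import *
s=snap("scene"); w=snap("wrist","w5"); t=snap("top")
o=robot.get_obs();p=o["tool_pos"];print(p,o["ee_rot"],o["joint_positions"])
f=lambda q:((q-[200,140])*4).round(0)
print("tcp now in s4c",f(proj(s,[p,[.5197,.0755,.055],[.5197,.0755,.076],[.519,.0745,.076],[.519,.0745,.04]])))
for n,c in (("w",w),("s",s),("t",t)): print(n,(-cv2.Rodrigues(np.array(c["rvec"]))[0].T@np.array(c["tvec"])).round(3))
print(proj(w,p),proj(t,p))
crop(t,300,170,430,280,6,"t5c")
for a,c,b in blob(t,(0,150,60),(8,255,255),(345,215,385,255)): print(a,c,b)
```

```text
[0.51918056 0.07548698 0.11438171] [-1.57116262  0.00163715 -0.14805858] [ 3.63333948e-02  5.66471597e-02  1.54217032e+00 -5.99373761e-05
  1.54445173e+00  1.84393307e-01]
tcp now in s4c [[341. 226.]
 [348. 306.]
 [346. 279.]
 [344. 279.]
 [347. 326.]]
w [0.532 0.15  0.315]
s [ 0.94  -0.253  0.672]
t [0.385 0.168 1.055]
[[322.70937881 229.45651537]] [[364.22037977 229.89080587]]
```

View pics/w5.png

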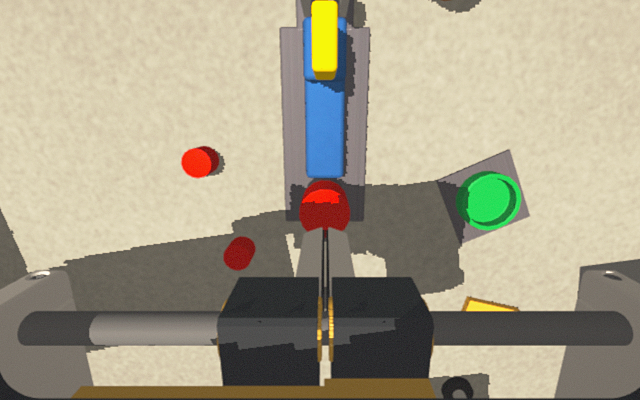

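View pics/t5c.png

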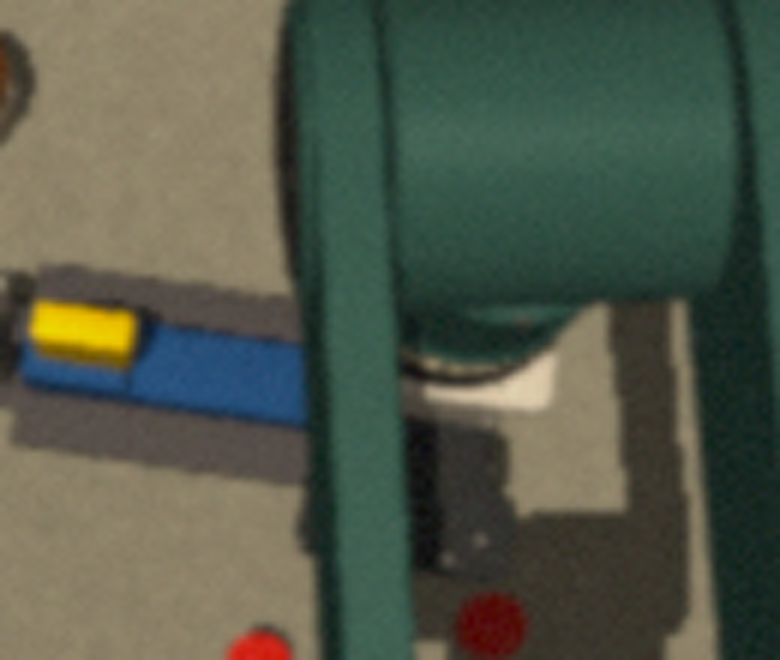

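The grip missed: the width ran to 0 at constant speed and neither the cap nor the jack moved. The fingertips also look higher than the reported TCP, so I'll measure that.

```bash
python3 - <<'E'
from h import *
s=snap("scene"); w=snap("wrist")
p=robot.get_obs()["tool_pos"];print(p)
crop(s,255,120,325,220,6,"s6c"); crop(w,290,170,360,300,4.5,"w6c")
for dz in (0,.01,.02): q=p+[0,0,dz]; print(dz,(proj(s,q)-[255,120])*6,(proj(w,q)-[290,170])*4.5)
E
python3 -c "
import cv2,numpy as np
a=cv2.imread('pics/s6c.png');b=cv2.imread('pics/w6c.png')
h=max(a.shape[0],b.shape[0]);f=lambda i:cv2.copyMakeBorder(i,0,h-i.shape[0],0,0,0)
cv2.imwrite('pics/c6.png',np.hstack([f(a),f(b)]))"
```

```text
[0.51924118 0.07548587 0.11443746]
0 [[181.54254953 458.93903043]] [[149.47520384 268.64674035]]
0.01 [[179.78983745 437.42883167]] [[148.97912829 293.83556931]]
0.02 [[178.00338128 415.50450795]] [[148.43346942 321.54205111]]
```

View pics/c6.png

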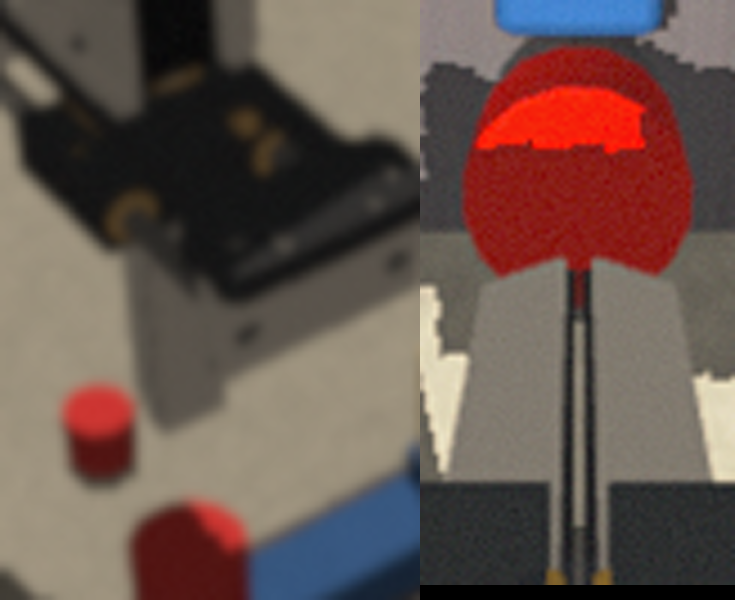

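Run:
```python
from h import *
from scipy.optimize import least_squares
s=snap("scene"); w=snap("wrist")
o=robot.get_obs();p=o["tool_pos"];y=o["ee_rot"][2];X=np.array([np.cos(y),np.sin(y),0]);Z=np.array([-np.sin(y),np.cos(y),0])
def P(a,b,c): return p+X*a+Z*b+[0,0,c]
def res(q):
    t,b,dz=q
    S=(proj(s,[P(t,b-.008,dz),P(t,b+.008,dz)])-[255,120])*6
    W=(proj(w,[P(.0005,b+.008,dz),P(t,b+.008,dz),P(-t,b+.008,dz)])-[290,170])*4.5
    return np.r_[(S-[[170,432],[222,405]]).ravel(), (W-[[167,258],[258,283],[67,283]]).ravel()]/[6]*4+[4.5]*6 if 0 else np.r_[((S-[[170,432],[222,405]])/6).ravel(),((W-[[158,258],[258,283],[65,283]])/4.5).ravel()]
for fixb in (None,): 
    r=least_squares(res,[.012,0,.01]); print(r.x,r.fun.round(1))
r=least_squares(lambda q:res([q[0],q[1],q[2]])[:4],[.012,0,.01]);print("scene only",r.x,r.fun.round(1))
r=least_squares(lambda q:res([q[0],q[1],q[2]])[4:],[.012,0,.01]);print("wrist only",r.x,r.fun.round(1))
```

```text
[0.01223566 0.00128503 0.02693094] [ 1.7 -0.1  0.2  0.8 -1.3  3.9 -3.2 -1.7 -2.7 -1.7]
scene only [ 0.092533   -0.04728876  0.12291563] [-0.  -0.1  0.   0.1]
wrist only [  2602.5762915  -13933.72450552 -36363.44560571] [ 0.2  3.7 -0.6 -1.8 -0.6 -1.9]
```

The fit puts the fingertips about 20–27 mm above the reported TCP when closed, which explains the miss over the 76 mm cap. I'll open the gripper and measure again.

```bash
python3 -m handwheel '[{"delta_pos":[0,0,0],"yaw":0},{"delta_pos":[0,0,0],"yaw":0},{"delta_pos":[0,0,0],"yaw":0},{"delta_pos":[0,0,0],"yaw":0},{"delta_pos":[0,0,0],"yaw":0},{"delta_pos":[0,0,0],"yaw":0},{"delta_pos":[0,0,0],"yaw":0},{"delta_pos":[0,0,0],"yaw":0},{"delta_pos":[0,0,0],"yaw":0},{"delta_pos":[0,0,0],"yaw":0},{"delta_pos":[0,0,0],"yaw":0},{"delta_pos":[0,0,0],"yaw":0}]' 0
python3 - <<'E'
from h import *
s=snap("scene"); w=snap("wrist")
o=robot.get_obs();p=o["tool_pos"];y=o["ee_rot"][2];X=np.array([np.cos(y),np.sin(y),0]);Z=np.array([-np.sin(y),np.cos(y),0])
print(p,o["width"])
a=cv2.resize(s["image"][120:220,225:345,::-1].copy(),None,fx=6,fy=6,interpolation=cv2.INTER_CUBIC)
b=cv2.resize(w["image"][180:320,200:450,::-1].copy(),None,fx=3,fy=3,interpolation=cv2.INTER_CUBIC)
for dz,col in ((0,(255,0,0)),(.01,(255,0,255)),(.02,(0,255,255))):
  for sg in (-1,1):
    for wd in (.047,.0595):
      q=[p+X*wd*sg+Z*e+[0,0,dz] for e in (-.008,.008)]
      for im,c,off,k in ((a,s,[225,120],6),(b,w,[200,180],3)):
        pp=((proj(c,q)-off)*k).astype(int); cv2.line(im,pp[0].tolist(),pp[1].tolist(),col,1)
cv2.imwrite("pics/s7.png",a);cv2.imwrite("pics/w7.png",b)
E
```

```text
time: 6.3
tool_pos: [0.5198, 0.0755, 0.1152]
ee_rot: [-1.571, -0.0, -0.148]
wrist_force: [0.1, 0.4, -0.1]
width: 0.0923
[0.51974811 0.07552181 0.11525313] 0.09365969228062701
```

View pics/s7.png

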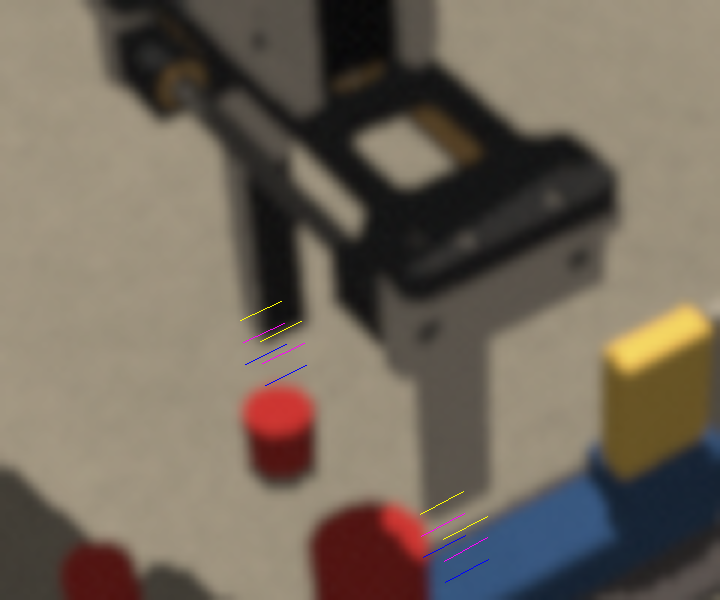

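View pics/w7.png

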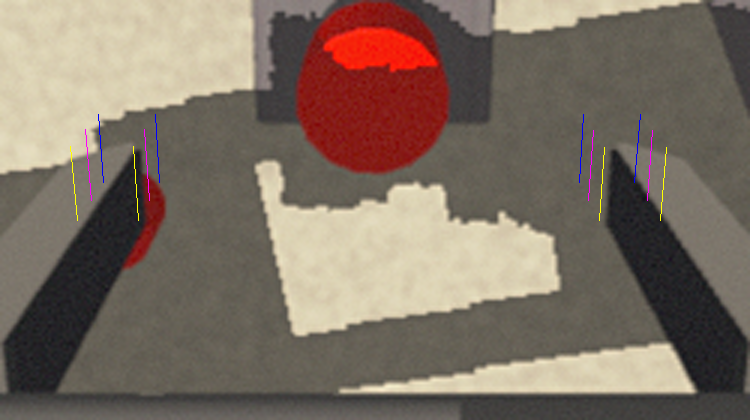

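Run:
```python
from h import *
w=snap("wrist"); o=robot.get_obs();p=o["tool_pos"]
for c in ((p[0],p[1]),(.519,.0745)):
  th=np.linspace(0,6.28,40); im=w["image"][:,:,::-1].copy() if c[0]==p[0] else im
  pts=[[c[0]+.0205*np.cos(a),c[1]+.0205*np.sin(a),.076] for a in th]
  cv2.polylines(im,[(proj(w,pts)*16).astype(np.int32)],True,(0,255,0) if c[0]==p[0] else (255,0,0),1,shift=4)
cv2.imwrite("pics/w8.png",cv2.resize(im[150:300,230:420],None,fx=4,fy=4,interpolation=cv2.INTER_CUBIC))
```

```text
(no output)
```

View pics/w8.png

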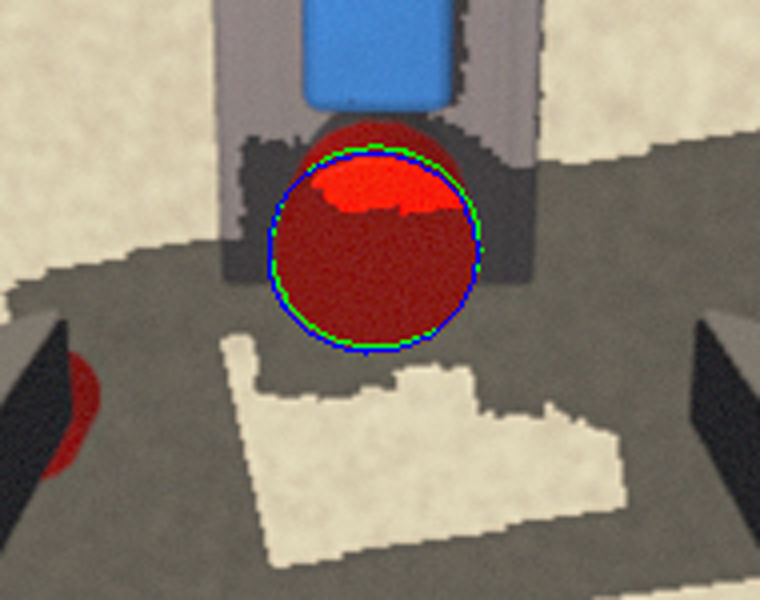

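The fitted circles coincide with the cap top, so the tool axis is centred on the cap. I'm descending 80 mm so the real tips end up near z 56 mm.

```bash
python3 -m handwheel '[{"delta_pos":[0,25,0],"yaw":0},{"delta_pos":[0,50,0],"yaw":0},{"delta_pos":[0,70,0],"yaw":0},{"delta_pos":[0,80,0],"yaw":0},{"delta_pos":[0,80,0],"yaw":0}]'; python3 -m handwheel '[{"delta_pos":[0,0,0],"yaw":0},{"delta_pos":[0,0,0],"yaw":0},{"delta_pos":[0,0,0],"yaw":0},{"delta_pos":[0,0,0],"yaw":0},{"delta_pos":[0,0,0],"yaw":0},{"delta_pos":[0,0,0],"yaw":0},{"delta_pos":[0,0,0],"yaw":0},{"delta_pos":[0,0,0],"yaw":0},{"delta_pos":[0,0,0],"yaw":0},{"delta_pos":[0,0,0],"yaw":0}]' 255
```

```text
time: 6.95
tool_pos: [0.5185, 0.0754, 0.0336]
ee_rot: [-1.572, 0.003, -0.148]
wrist_force: [-0.3, -0.3, 0.7]
width: 0.094
time: 7.95
tool_pos: [0.5197, 0.0755, 0.0353]
ee_rot: [-1.571, -0.0, -0.148]
wrist_force: [0.2, -0.6, -0.4]
width: 0.0405
```

Width is 40.5 mm, so the cap is gripped. Lifting.

```bash
python3 -m handwheel '[{"delta_pos":[0,-5,0],"yaw":0},{"delta_pos":[0,-15,0],"yaw":0},{"delta_pos":[0,-30,0],"yaw":0},{"delta_pos":[0,-50,0],"yaw":0},{"delta_pos":[0,-65,0],"yaw":0},{"delta_pos":[0,-70,0],"yaw":0},{"delta_pos":[0,-70,0],"yaw":0}]'
python3 - <<'E'
from h import *
s=snap("scene");w=snap("wrist","w9"); o=robot.get_obs();p=o["tool_pos"];print(p,o["width"],o["ee_rot"])
crop(s,200,120,400,320,4,"s9c")
print(tool(.6755-p[0],.044-p[1]))
for a,c,b in blob(w,(60,100,60),(85,255,255),(400,140,520,260)): print('cup',a,c,b,ray(w,*c,.018).round(4))
E
```

```text
time: 8.65
tool_pos: [0.5205, 0.0755, 0.1065]
ee_rot: [-1.57, -0.002, -0.148]
wrist_force: [-0.3, 0.5, -0.3]
width: 0.0407
[0.51929556 0.0754708  0.10458633] 0.04012556764225606 [-1.57111570e+00  1.10111258e-03 -1.48024629e-01]
[159.1   0.   -8.1]
cup 3022 [490.83917935 202.78755791] [459 173  61  61] [0.6736 0.0463 0.018 ]
```

View pics/s9c.png

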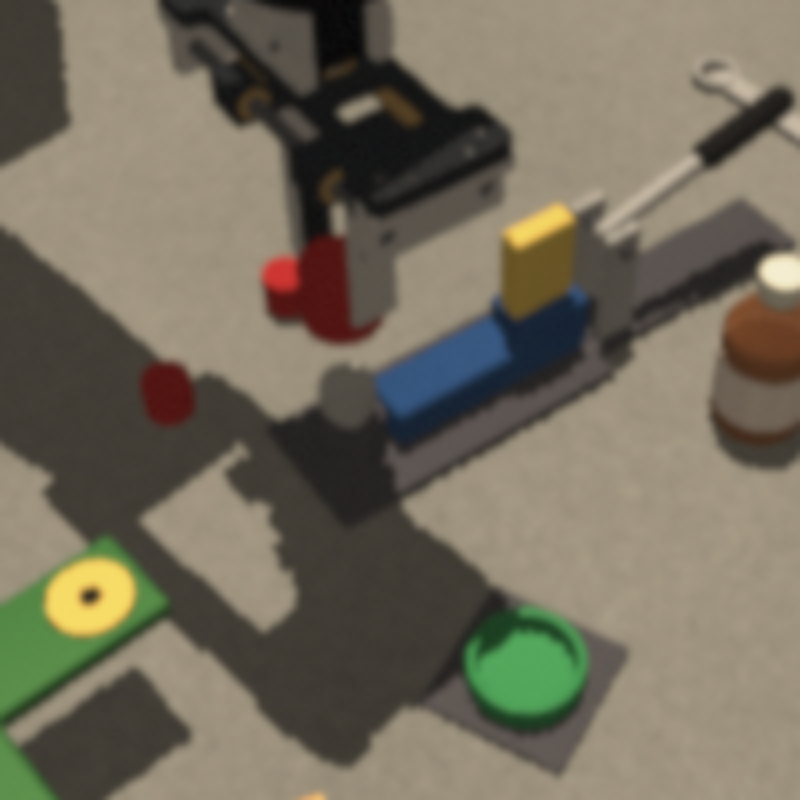

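View pics/w9.png

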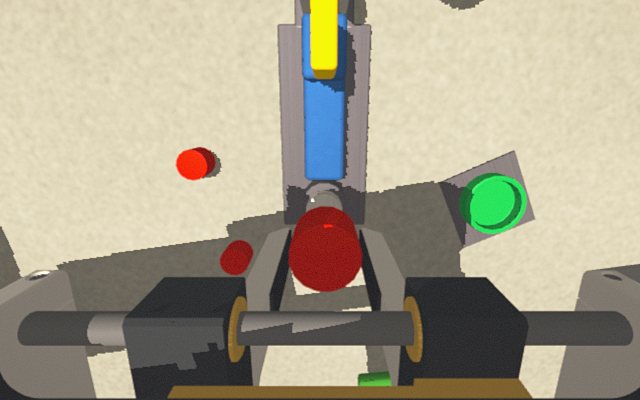

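Cap is lifted and the saddle is bare at scene-crop (347,395). The holder is at wrist (491,203). Moving over it.

```bash
python3 -m handwheel '[{"delta_pos":[40,0,-2],"yaw":0},{"delta_pos":[80,0,-4],"yaw":0},{"delta_pos":[120,0,-7],"yaw":0},{"delta_pos":[147,0,-8],"yaw":0},{"delta_pos":[157,0,-8],"yaw":0},{"delta_pos":[157,0,-8],"yaw":0},{"delta_pos":[157,0,-8],"yaw":0}]'
python3 - <<'E'
from h import *
w=snap("wrist");s=snap("scene"); o=robot.get_obs();p=o["tool_pos"];print(p,o["ee_rot"])
th=np.linspace(0,6.28,60)
im=w["image"][:,:,::-1].copy(); im2=s["image"][:,:,::-1].copy()
for c,col in ((p[:2],(0,255,255)),((.675,.044),(255,0,0))):
  for r,z in ((.029,.018),(.024,.018)):
    pts=[[c[0]+r*np.cos(a),c[1]+r*np.sin(a),z] for a in th]
    for m,cam in ((im,w),(im2,s)): cv2.polylines(m,[(proj(cam,pts)*16).astype(np.int32)],True,col,1,shift=4)
a=cv2.resize(im[130:310,230:430],None,fx=4,fy=4,interpolation=cv2.INTER_CUBIC)
cv2.imwrite("pics/w10.png",a[:600]); cv2.imwrite("pics/s10.png",cv2.resize(im2[220:320,280:380],None,fx=6,fy=6,interpolation=cv2.INTER_CUBIC))
E
```

```text
time: 9.45
tool_pos: [0.6726, 0.0448, 0.1044]
ee_rot: [-1.571, 0.002, -0.148]
wrist_force: [-0.5, -0.3, -0.0]
width: 0.0404
[0.67267247 0.04492681 0.10539962] [-1.57088062e+00  7.33182080e-04 -1.47452170e-01]
```

View pics/w10.png

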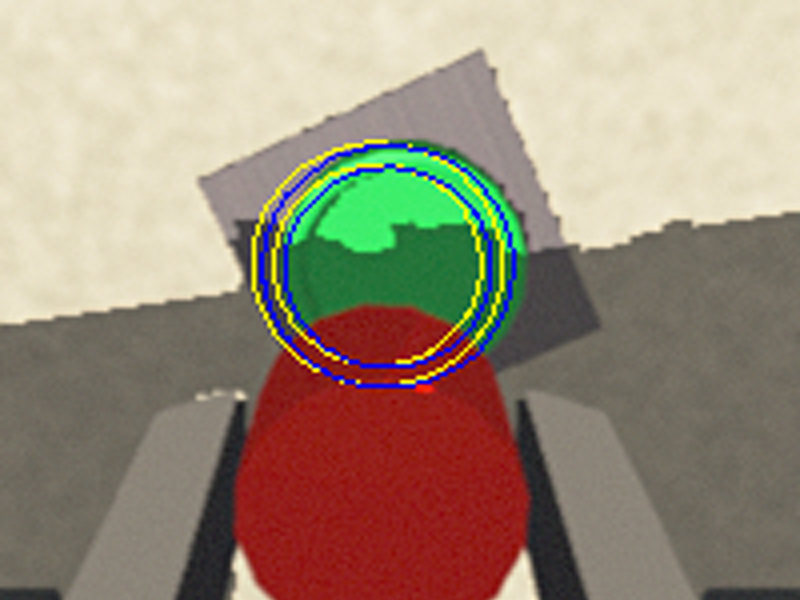

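View pics/s10.png

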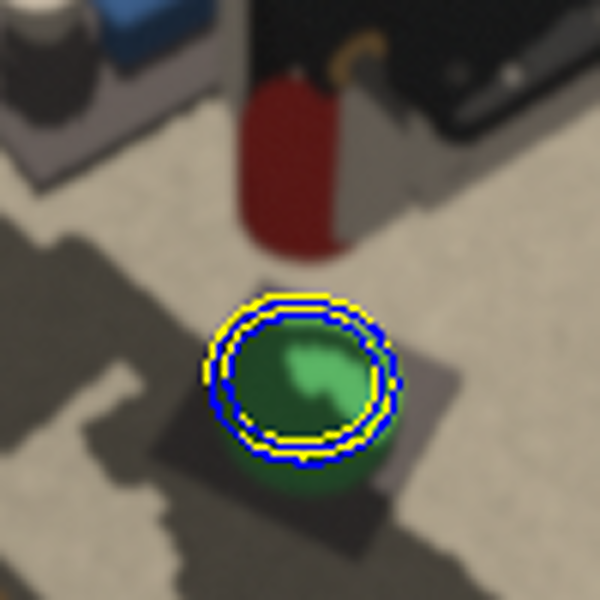

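Run:
```python
from h import *
w=snap("wrist");s=snap("scene"); t=snap("top")
def enh(m): return cv2.convertScaleAbs(m,alpha=1.6,beta=15)
a=cv2.resize(enh(w["image"][155:235,280:380,::-1]),None,fx=5,fy=5,interpolation=cv2.INTER_CUBIC)
b=cv2.resize(enh(s["image"][255:315,300:360,::-1]),None,fx=5,fy=5,interpolation=cv2.INTER_CUBIC)
b=cv2.copyMakeBorder(b,0,100,0,0,0)
cv2.imwrite("pics/c11.png",np.hstack([a,b]))
for a_,c,b_ in blob(w,(55,90,30),(90,255,255),(280,155,390,230)): print('w',a_,c,b_)
for a_,c,b_ in blob(s,(55,90,20),(90,255,255),(300,255,365,320)): print('s',a_,c,b_)
# predicted silhouettes for cup centre grid
from itertools import product
def sil(cam,c,k):
    th=np.linspace(0,6.28,60); pts=[[c[0]+.029*np.cos(x),c[1]+.029*np.sin(x),z] for x in th for z in (.003,.018)]
    q=proj(cam,pts); return q[:,0].min(),q[:,0].max(),q[:,1].min(),q[:,1].max()
for c in ((.675,.044),(.678,.044),(.675,.041)):
    print(c,'w',np.round(sil(w,c,0),1),'s',np.round(sil(s,c,0),1))
```

```text
w 2280 [330.98157895 189.50219298] [300 165  62  53]
s 724 [330.88674033 286.64779006] [316 272  31  30]
(0.675, 0.044) w [295.2 357.5 163.5 226.3] s [314.8 345.6 269.8 300.7]
(0.678, 0.044) w [298.4 360.7 163.  225.8] s [315.9 346.7 270.7 301.8]
(0.675, 0.041) w [295.7 357.9 166.6 229.2] s [313.7 344.5 270.7 301.7]
```

View pics/c11.png

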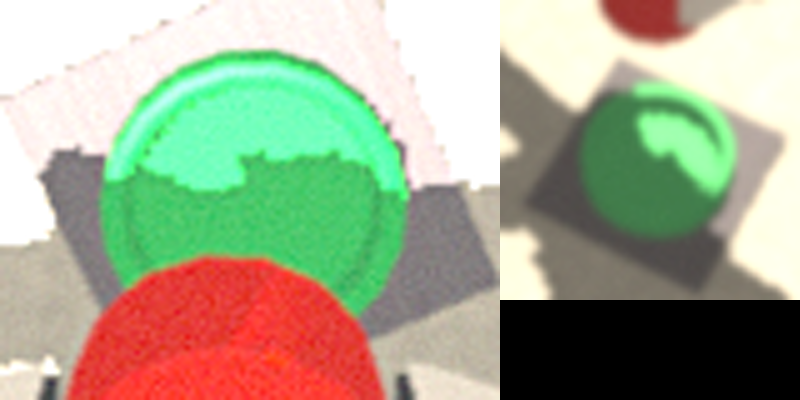

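```bash
python3 -m handwheel '[{"delta_pos":[5.5,15,-0.6],"yaw":0},{"delta_pos":[5.5,40,-0.6],"yaw":0},{"delta_pos":[5.5,60,-0.6],"yaw":0},{"delta_pos":[5.5,74,-0.6],"yaw":0},{"delta_pos":[5.5,80,-0.6],"yaw":0},{"delta_pos":[5.5,80,-0.6],"yaw":0},{"delta_pos":[5.5,80,-0.6],"yaw":0}]'
python3 - <<'E'
from h import *
w=snap("wrist");s=snap("scene");p=robot.get_obs()["tool_pos"];print(p)
def enh(m): return cv2.convertScaleAbs(m,alpha=1.6,beta=15)
a=cv2.resize(enh(w["image"][190:310,260:390,::-1]),None,fx=3.4,fy=3.4,interpolation=cv2.INTER_CUBIC)
b=cv2.resize(enh(s["image"][245:315,295:365,::-1]),None,fx=5,fy=5,interpolation=cv2.INTER_CUBIC)
b=cv2.copyMakeBorder(b,0,a.shape[0]-b.shape[0],0,0,0)
cv2.imwrite("pics/c12.png",np.hstack([a,b]))
E
```

```text
time: 10.4
tool_pos: [0.6799, 0.043, 0.0262]
ee_rot: [-1.571, -0.002, -0.148]
wrist_force: [-0.5, 1.2, 1.0]
width: 0.0405
[0.68030027 0.0430042  0.02693801]
```

View pics/c12.png

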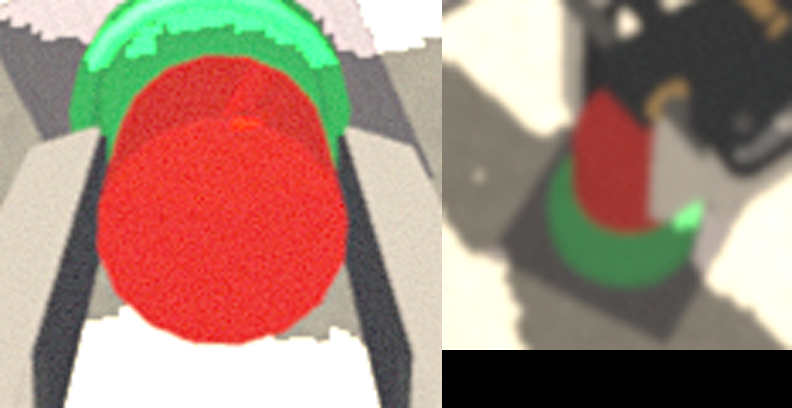

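Run:
```python
from h import *
from scipy.optimize import minimize
w=snap("wrist");s=snap("scene");p=robot.get_obs()["tool_pos"];print(p)
hsv=cv2.cvtColor(w["image"],cv2.COLOR_RGB2HSV); m=cv2.inRange(hsv,(50,90,20),(95,255,255))
rows={}
for v in range(176,232,4):
    c=np.where(m[v,255:395])[0]+255
    if len(c): rows[v]=(c.min(),c.max())
print(rows)
th=np.linspace(0,2*np.pi,200)
for c in ((.6795,.0425),(.676,.043),(.683,.043)):
    pts=[[c[0]+.029*np.cos(x),c[1]+.029*np.sin(x),z] for x in th for z in (.003,.018)]
    h=cv2.convexHull(proj(w,pts).astype(np.float32)); mm=np.zeros((400,640),np.uint8); cv2.fillConvexPoly(mm,np.round(h).astype(np.int32),1)
    print(c,{v:(np.where(mm[v])[0].min(),np.where(mm[v])[0].max()) for v in range(184,232,4) if mm[v].any()})
print(proj(w,[[p[0],p[1],.018],[p[0],p[1],.03]]))
```

```text
[0.68007259 0.04300355 0.02667996]
{184: (np.int64(306), np.int64(336)), 188: (np.int64(299), np.int64(343)), 192: (np.int64(293), np.int64(348)), 196: (np.int64(290), np.int64(352)), 200: (np.int64(288), np.int64(354)), 204: (np.int64(285), np.int64(357)), 208: (np.int64(283), np.int64(358)), 212: (np.int64(282), np.int64(359)), 216: (np.int64(281), np.int64(360)), 220: (np.int64(280), np.int64(361)), 224: (np.int64(280), np.int64(361)), 228: (np.int64(281), np.int64(360))}
(0.6795, 0.0425) {184: (np.int64(305), np.int64(340)), 188: (np.int64(298), np.int64(346)), 192: (np.int64(294), np.int64(351)), 196: (np.int64(291), np.int64(354)), 200: (np.int64(288), np.int64(357)), 204: (np.int64(286), np.int64(359)), 208: (np.int64(284), np.int64(360)), 212: (np.int64(282), np.int64(362)), 216: (np.int64(281), np.int64(363)), 220: (np.int64(281), np.int64(364)), 224: (np.int64(280), np.int64(364)), 228: (np.int64(280), np.int64(364))}
(0.676, 0.043) {184: (np.int64(300), np.int64(335)), 188: (np.int64(294), np.int64(341)), 192: (np.int64(289), np.int64(346)), 196: (np.int64(286), np.int64(349)), 200: (np.int64(283), np.int64(352)), 204: (np.int64(281), np.int64(354)), 208: (np.int64(279), np.int64(355)), 212: (np.int64(277), np.int64(357)), 216: (np.int64(276), np.int64(358)), 220: (np.int64(275), np.int64(359)), 224: (np.int64(275), np.int64(359)), 228: (np.int64(275), np.int64(359))}
(0.683, 0.043) {184: (np.int64(307), np.int64(347)), 188: (np.int64(301), np.int64(353)), 192: (np.int64(298), np.int64(356)), 196: (np.int64(294), np.int64(359)), 200: (np.int64(292), np.int64(362)), 204: (np.int64(290), np.int64(364)), 208: (np.int64(289), np.int64(366)), 212: (np.int64(287), np.int64(367)), 216: (np.int64(286), np.int64(368)), 220: (np.int64(285), np.int64(369)), 224: (np.int64(285), np.int64(369)), 228: (np.int64(285), np.int64(369))}
[[322.84891384 225.1754393 ]
 [322.78402851 231.41358402]]
```

The cup-silhouette fit gives the holder at about (0.6787, 0.042). That calls for a 1 mm correction; then I lower.

```bash
python3 -m handwheel '[{"delta_pos":[-1,4,-1],"yaw":0},{"delta_pos":[-1,9,-1],"yaw":0},{"delta_pos":[-1,14,-1],"yaw":0},{"delta_pos":[-1,19,-1],"yaw":0},{"delta_pos":[-1,23,-1],"yaw":0},{"delta_pos":[-1,23,-1],"yaw":0},{"delta_pos":[-1,23,-1],"yaw":0}]'
python3 - <<'E'
from h import *
w=snap("wrist");s=snap("scene");o=robot.get_obs();print(o["tool_pos"],o["wrist_force"])
def enh(m): return cv2.convertScaleAbs(m,alpha=1.6,beta=15)
a=cv2.resize(enh(w["image"][190:310,260:390,::-1]),None,fx=3.4,fy=3.4,interpolation=cv2.INTER_CUBIC)
b=cv2.resize(enh(s["image"][245:315,295:365,::-1]),None,fx=5,fy=5,interpolation=cv2.INTER_CUBIC)
b=cv2.copyMakeBorder(b,0,a.shape[0]-b.shape[0],0,0,0)
cv2.imwrite("pics/c13.png",np.hstack([a,b]))
E
```

```text
time: 11.3
tool_pos: [0.6777, 0.0425, 0.0018]
ee_rot: [-1.571, 0.001, -0.148]
wrist_force: [0.2, 0.8, -1.1]
width: 0.0404
[0.67785456 0.04243037 0.00196596] [ 0.02254532  1.02569307 -1.0636512 ]
```

View pics/c13.png

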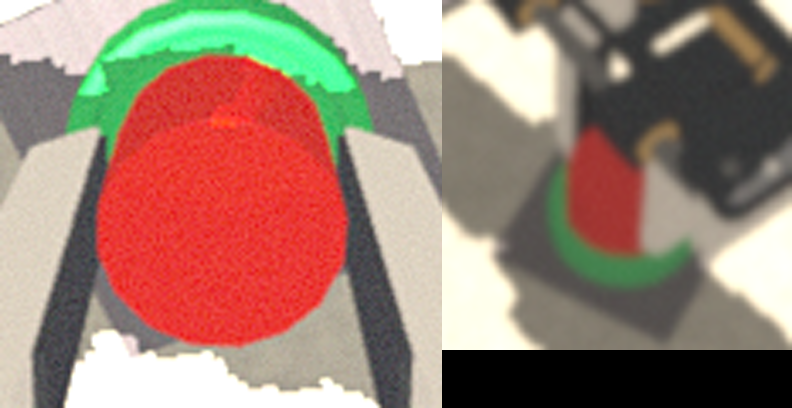

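The cap is inside the cup with no force on the wrist. Releasing it and backing up.

```bash
python3 -m handwheel '[{"delta_pos":[0,0,0],"yaw":0},{"delta_pos":[0,0,0],"yaw":0},{"delta_pos":[0,0,0],"yaw":0},{"delta_pos":[0,0,0],"yaw":0},{"delta_pos":[0,0,0],"yaw":0},{"delta_pos":[0,-10,0],"yaw":0},{"delta_pos":[0,-30,0],"yaw":0},{"delta_pos":[0,-60,0],"yaw":0},{"delta_pos":[0,-100,0],"yaw":0},{"delta_pos":[0,-120,0],"yaw":0},{"delta_pos":[0,-120,0],"yaw":0}]' 0
python3 - <<'E'
from h import *
w=snap("wrist","w14");s=snap("scene");o=robot.get_obs();p=o["tool_pos"];print(p,o["wrist_force"],o["time"])
crop(s,280,230,380,320,6,"s14")
th=np.linspace(0,6.28,60)
im=w["image"][:,:,::-1].copy()
for c,r,z,col in (((.6787,.042),.029,.018,(255,0,0)),((.6787,.042),.0205,.042,(255,255,0))):
    pts=[[c[0]+r*np.cos(a),c[1]+r*np.sin(a),z] for a in th]
    cv2.polylines(im,[(proj(w,pts)*16).astype(np.int32)],True,col,1,shift=4)
cv2.imwrite("pics/w14c.png",cv2.resize(im[140:260,260:390],None,fx=5,fy=5,interpolation=cv2.INTER_CUBIC))
E
```

```text
time: 12.5
tool_pos: [0.6809, 0.0422, 0.1286]
ee_rot: [-1.57, -0.01, -0.148]
wrist_force: [-0.2, 0.3, 0.1]
width: 0.094
[0.67812101 0.04219652 0.12253803] [-0.33457878 -0.12402616 -0.4836369 ] 12.6
```

View pics/s14.png

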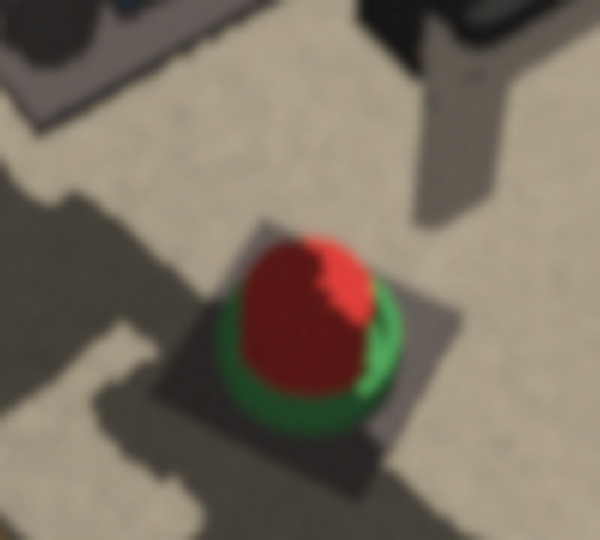

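View pics/w14c.png

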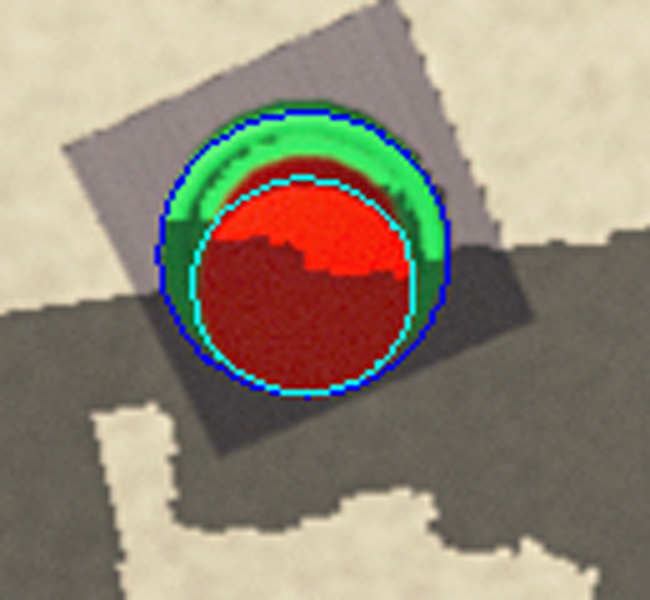

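The cap is seated and centred in the holder: both fitted circles match in the wrist view at crop (303,285), and it stands upright in the scene view. Now to the jack's tab.

```bash
python3 -m handwheel '[{"delta_pos":[-38,0,30],"yaw":0},{"delta_pos":[-76,0,61],"yaw":0},{"delta_pos":[-114,0,92],"yaw":0},{"delta_pos":[-145,0,117],"yaw":0},{"delta_pos":[-162,0,131],"yaw":0},{"delta_pos":[-162,0,131],"yaw":0},{"delta_pos":[-162,0,131],"yaw":0}]'
python3 - <<'E'
from h import *
w=snap("wrist","w15");o=robot.get_obs();p=o["tool_pos"];print(p,o["ee_rot"],o["time"])
y=o["ee_rot"][2];X=np.array([np.cos(y),np.sin(y),0]);Z=np.array([-np.sin(y),np.cos(y),0])
im=w["image"][:,:,::-1].copy()
q=[p*[1,1,0]+[0,0,.104]+X*a+Z*b for a,b in ((.008,.02),(.008,-.02),(-.008,-.02),(-.008,.02))]
cv2.polylines(im,[(proj(w,q)*16).astype(np.int32)],True,(0,0,255),1,shift=4)
cv2.imwrite("pics/w15c.png",cv2.resize(im[80:320,200:450],None,fx=2.5,fy=2.5,interpolation=cv2.INTER_CUBIC))
E
```

```text
time: 13.3
tool_pos: [0.5363, 0.1953, 0.1204]
ee_rot: [-1.573, 0.002, -0.147]
wrist_force: [1.8, 1.1, -0.0]
width: 0.0941
[0.53696132 0.19482729 0.12070252] [-1.57245447  0.00183466 -0.14841735] 13.35
```

View pics/w15c.png

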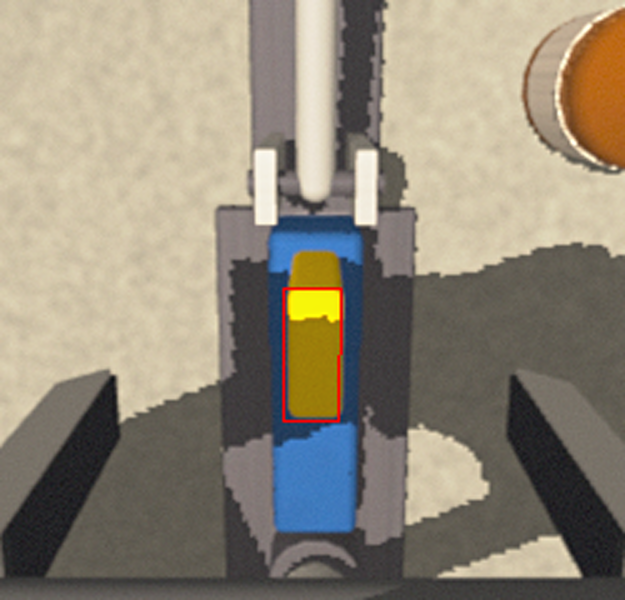

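The drawn tab outline matches the yellow tab, so I'm descending and gripping it.

```bash
python3 -m handwheel '[{"delta_pos":[0,25,0],"yaw":0},{"delta_pos":[0,50,0],"yaw":0},{"delta_pos":[0,68,0],"yaw":0},{"delta_pos":[0,77,0],"yaw":0},{"delta_pos":[0,77,0],"yaw":0}]'; python3 -m handwheel '[{"delta_pos":[0,0,0],"yaw":0},{"delta_pos":[0,0,0],"yaw":0},{"delta_pos":[0,0,0],"yaw":0},{"delta_pos":[0,0,0],"yaw":0},{"delta_pos":[0,0,0],"yaw":0},{"delta_pos":[0,0,0],"yaw":0},{"delta_pos":[0,0,0],"yaw":0},{"delta_pos":[0,0,0],"yaw":0},{"delta_pos":[0,0,0],"yaw":0},{"delta_pos":[0,0,0],"yaw":0},{"delta_pos":[0,0,0],"yaw":0},{"delta_pos":[0,0,0],"yaw":0}]' 255;  python3 - <<'E'
from h import *
o=robot.get_obs();print(o["tool_pos"],o["ee_rot"],o["wrist_force"])
w=snap("wrist","w16"); t=snap("top","t16")
E
```

```text
time: 13.85
tool_pos: [0.5365, 0.1943, 0.043]
ee_rot: [-1.573, 0.004, -0.15]
wrist_force: [-0.3, 0.4, 0.3]
width: 0.0939
time: 15.05
tool_pos: [0.5369, 0.1957, 0.0452]
ee_rot: [-1.571, 0.0, -0.148]
wrist_force: [-1.6, -0.2, 1.2]
width: 0.0158
[0.53692092 0.19568607 0.04518063] [-1.57095208e+00  4.26447474e-04 -1.48040445e-01] [-1.58422609 -0.15480661  1.17461702]
```

View pics/w16.png

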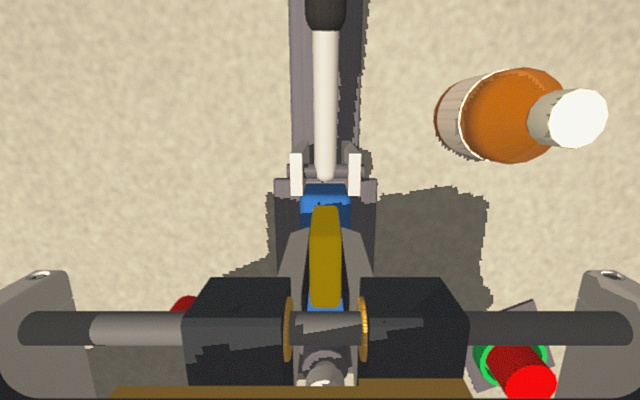

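View pics/t16.png

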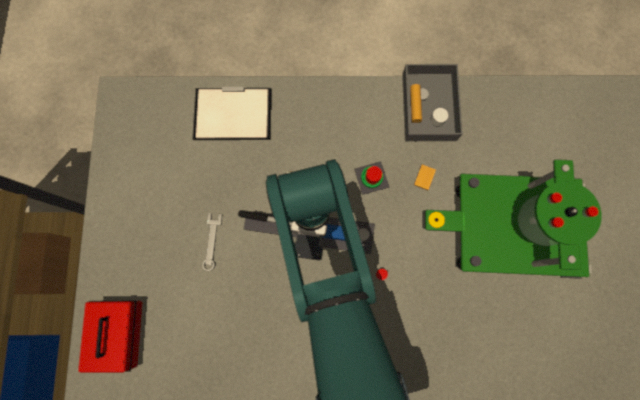

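Tab gripped at 15.8 mm. I'll slide the jack about 80% of the way and then check.

```bash
python3 -m handwheel '[{"delta_pos":[2,0,-8],"yaw":-0.01},{"delta_pos":[6,0,-23],"yaw":-0.02},{"delta_pos":[11,0,-43],"yaw":-0.035},{"delta_pos":[16,0,-63],"yaw":-0.05},{"delta_pos":[22,0,-84],"yaw":-0.065},{"delta_pos":[27,0,-103],"yaw":-0.08},{"delta_pos":[32,0,-120],"yaw":-0.087},{"delta_pos":[35,0,-131],"yaw":-0.087},{"delta_pos":[36,0,-136],"yaw":-0.087},{"delta_pos":[36,0,-136],"yaw":-0.087}]';  python3 - <<'E'
from h import *
o=robot.get_obs();print(o["tool_pos"],o["ee_rot"],o["wrist_force"],o["width"])
w=snap("wrist","w17"); s=snap("scene"); crop(s,180,150,380,310,4,"s17")
E
```

```text
time: 16.15
tool_pos: [0.5528, 0.0551, 0.0452]
ee_rot: [-1.572, -0.0, -0.062]
wrist_force: [0.7, -1.5, 0.4]
width: 0.0157
[0.55283851 0.05511584 0.04519792] [-1.57153252e+00 -2.60063886e-04 -6.18081157e-02] [ 0.71314785 -1.47063361  0.39142555] 0.015689455654493267
```

View pics/w17.png

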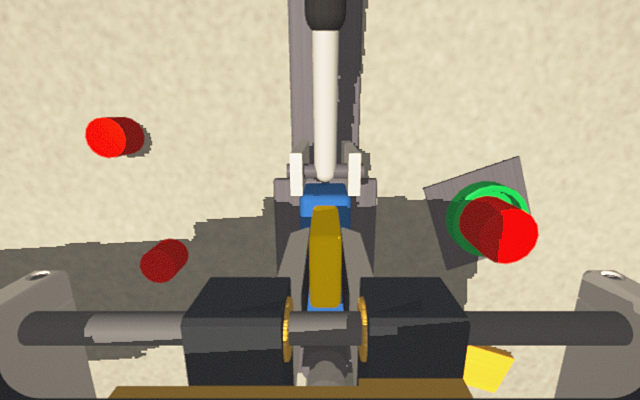

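View pics/s17.png

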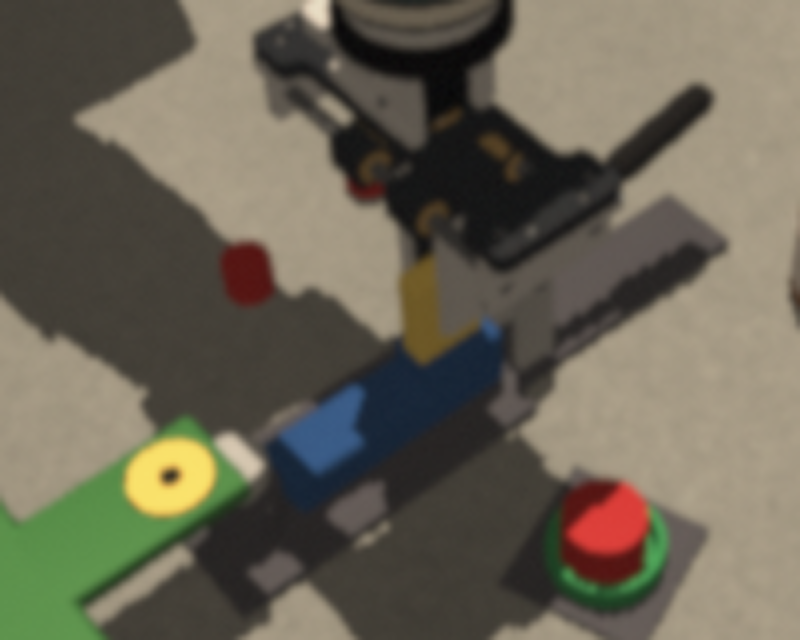

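```bash
python3 -m handwheel '[{"delta_pos":[1,0,-6],"yaw":0},{"delta_pos":[3,0,-16],"yaw":0},{"delta_pos":[4.5,0,-26],"yaw":0},{"delta_pos":[5.5,0,-32],"yaw":0},{"delta_pos":[5.7,0,-33.5],"yaw":0},{"delta_pos":[5.7,0,-33.5],"yaw":0},{"delta_pos":[5.7,0,-33.5],"yaw":0}]';  python3 - <<'E'
from h import *
o=robot.get_obs();p=o["tool_pos"];y=o["ee_rot"][2];print(p,y,o["wrist_force"])
d=np.array([np.sin(y),-np.cos(y)]);sa=p[:2]+.122*d;print("saddle",sa)
s=snap("scene"); t=snap("top");crop(s,180,170,330,310,5,"s18")
for n,c in (("s",s),("t",t)):
  for a,q,b in blob(c,(20,150,100),(35,255,255),(195,240,260,300) if n=="s" else (415,200,460,240)): print(n,a,ray(c,*q,.084))
E
```

```text
time: 16.95
tool_pos: [0.5564, 0.0215, 0.0452]
ee_rot: [-1.572, -0.0, -0.061]
wrist_force: [-0.0, 1.5, -1.8]
width: 0.0157
[0.55635064 0.02151518 0.04517557] -0.06136267777290527 [-0.02296902  1.45900775 -1.81951026]
saddle [ 0.54886909 -0.1002552 ]
s 43 [ 0.55600743 -0.08850868  0.084     ]
s 31 [ 0.5493677  -0.09979369  0.084     ]
t 97 [ 0.54847821 -0.09162117  0.084     ]
```

View pics/s18.png

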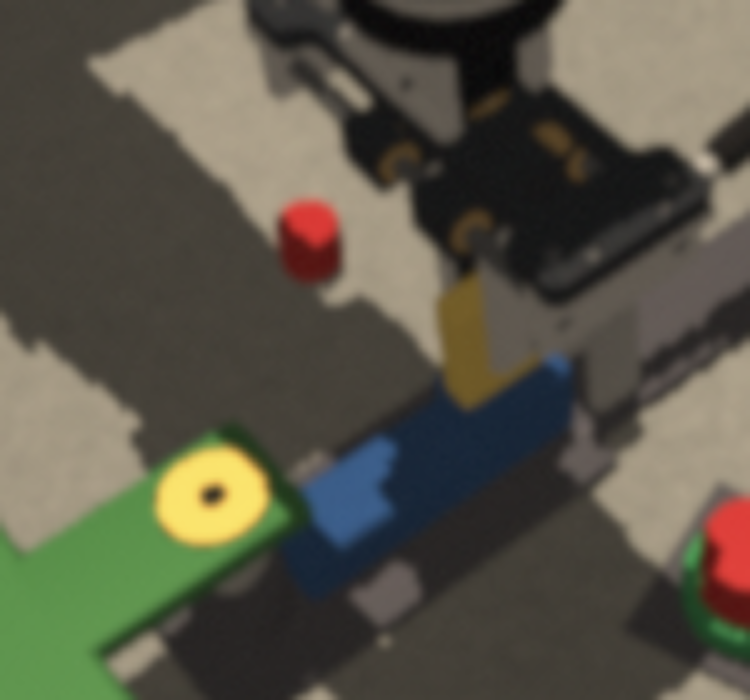

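Dead reckoning puts the saddle at (0.549, -0.100), which matches the lift mark. Releasing the tab and going above the grip.

```bash
python3 -m handwheel '[{"delta_pos":[0,0,0],"yaw":0},{"delta_pos":[0,0,0],"yaw":0},{"delta_pos":[0,0,0],"yaw":0},{"delta_pos":[0,0,0],"yaw":0},{"delta_pos":[0,-10,0],"yaw":0},{"delta_pos":[0,-30,0],"yaw":0},{"delta_pos":[0,-55,0],"yaw":0},{"delta_pos":[0,-75,0],"yaw":0},{"delta_pos":[0,-85,0],"yaw":0},{"delta_pos":[0,-85,0],"yaw":0}]' 0; python3 -m handwheel '[{"delta_pos":[0,0,30],"yaw":0},{"delta_pos":[0,0,70],"yaw":0},{"delta_pos":[0,0,110],"yaw":0},{"delta_pos":[0,0,138],"yaw":0},{"delta_pos":[0,0,148],"yaw":0},{"delta_pos":[0,0,148],"yaw":0},{"delta_pos":[0,0,148],"yaw":0},{"delta_pos":[0,0,148],"yaw":0},{"delta_pos":[0,0,148],"yaw":0},{"delta_pos":[0,0,148],"yaw":0},{"delta_pos":[0,0,148],"yaw":0},{"delta_pos":[0,0,148],"yaw":0}]' 255
python3 - <<'E'
from h import *
o=robot.get_obs();p=o["tool_pos"];print(p,o["ee_rot"],o["wrist_force"])
w=snap("wrist","w19"); s=snap("scene","s19"); t=snap("top","t19"); crop(t,230,140,480,320,3.2,"t19c")
print(proj(w,[[.5655,.1692,.098],[.5655,.1692,.107]]),proj(w,p+[0,0,.022]))
E
```

```text
time: 18.05
tool_pos: [0.5577, 0.0219, 0.1327]
ee_rot: [-1.571, -0.004, -0.061]
wrist_force: [0.6, -0.7, 0.3]
width: 0.0919
time: 19.25
tool_pos: [0.5654, 0.1695, 0.1303]
ee_rot: [-1.571, -0.0, -0.061]
wrist_force: [0.2, 0.4, -0.2]
width: 0.0023
[0.56544795 0.16946143 0.13033021] [-1.57084981e+00 -1.62394543e-04 -6.14774402e-02] [ 0.18681444  0.38236381 -0.24643007]
[[323.46653405 214.8350146 ]
 [323.41419324 218.62690051]] [[322.96443742 242.56042326]]
```

View pics/w19.png

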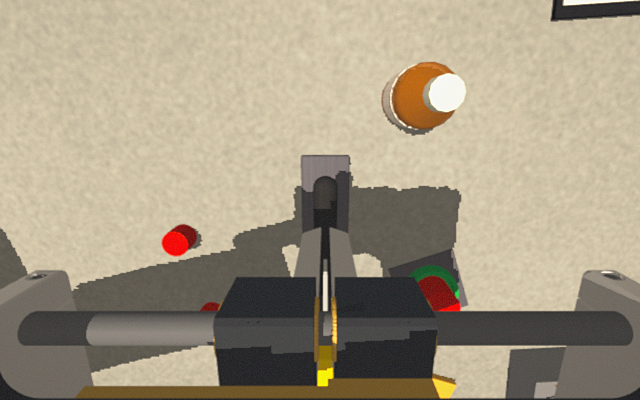

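View pics/s19.png

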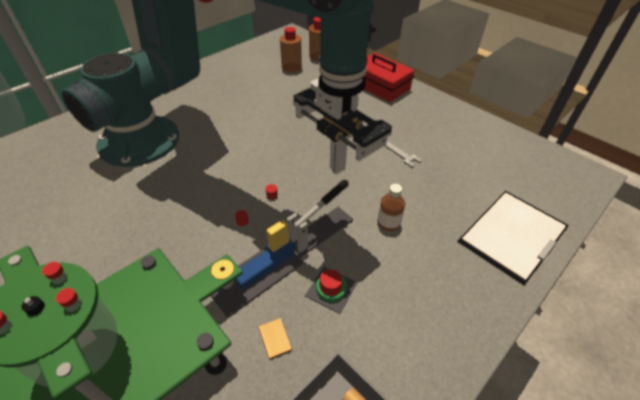

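View pics/t19c.png

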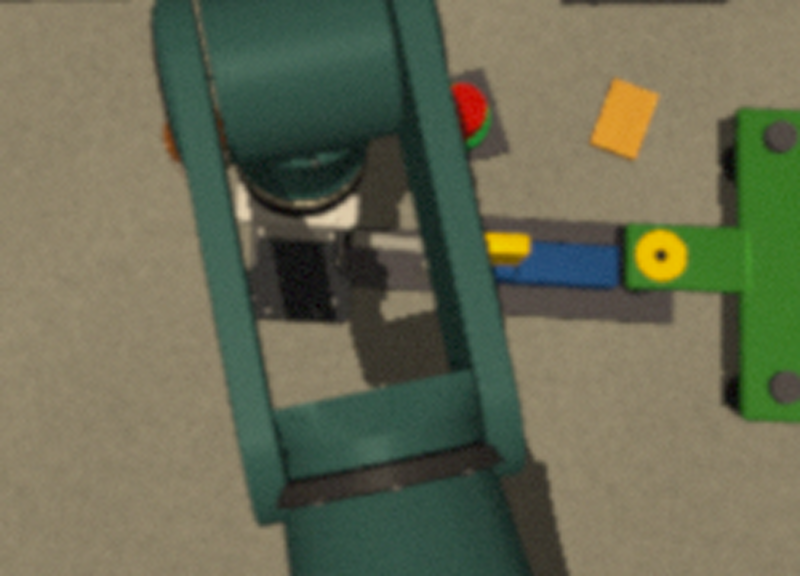

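```bash
python3 - <<'E'
from h import *
t=snap("top"); s=snap("scene")
for n,c,box in (("t",t,(370,205,410,230)),("s",s,(260,215,300,255))):
  for a,q,b in blob(c,(18,140,110),(35,255,255),box): print(n,a,q,b)
  print(n,"expected tab top",proj(c,[.5564,.0215,.104]), proj(c,[.549,-.1005,.084]))
for n,c,box in (("t",t,(415,200,460,240)),("s",s,(195,240,260,300))):
  for a,q,b in blob(c,(18,140,100),(35,255,255),box): print(n,"lift",a,q,b)
E
python3 -m handwheel '[{"delta_pos":[0,15,0],"yaw":0},{"delta_pos":[0,32,0],"yaw":0},{"delta_pos":[0,40,0],"yaw":0},{"delta_pos":[0,48,0],"yaw":0},{"delta_pos":[0,55,0],"yaw":0},{"delta_pos":[0,62,0],"yaw":0},{"delta_pos":[0,68,0],"yaw":0},{"delta_pos":[0,68,0],"yaw":0}]'
```

```text
t 122 [387.98360656 216.26229508] [381 212  15  10]
t expected tab top [[386.34215562 214.78546295]] [[435.9600734  219.09071169]]
s 169 [275.97633136 227.81065089] [267 221  19  15]
s expected tab top [[276.90095647 225.61127767]] [[221.53985831 268.56527935]]
t lift 224 [436.16517857 219.28571429] [428 211  17  17]
s lift 334 [222.11976048 268.96107784] [211 260  23  19]
time: 20.3
tool_pos: [0.5659, 0.1729, 0.0642]
ee_rot: [-1.565, -0.002, -0.06]
wrist_force: [-2.6, 5.3, 8.4]
width: 0.0006
```

Contact at 8 N upward, as expected. Continuing to the stop.

```bash
python3 -m handwheel '[{"delta_pos":[0,6,0],"yaw":0},{"delta_pos":[0,12,0],"yaw":0},{"delta_pos":[0,18,0],"yaw":0},{"delta_pos":[0,24,0],"yaw":0},{"delta_pos":[0,28,0],"yaw":0},{"delta_pos":[0,31,0],"yaw":0},{"delta_pos":[0,31,0],"yaw":0}]'
python3 - <<'E'
from h import *
o=robot.get_obs();p=o["tool_pos"];print(p,o["ee_rot"],o["wrist_force"])
s=snap("scene"); crop(s,190,150,390,310,4,"s20"); w=snap("wrist","w20")
for a,q,b in blob(s,(18,140,100),(35,255,255),(195,235,260,300)): print("lift",a,q)
for z in (.084,.094,.1): print(z,proj(s,[.549,-.1005,z]))
E
```

```text
time: 21.0
tool_pos: [0.5662, 0.1724, 0.0343]
ee_rot: [-1.566, -0.003, -0.06]
wrist_force: [-4.3, 4.5, 10.4]
width: 0.0004
[0.56623183 0.17239113 0.03433862] [-1.56602322 -0.00305813 -0.06013031] [-4.31609005  4.48678617 10.4035864 ]
lift 345 [220.09275362 263.78550725]
0.084 [[221.53985831 268.56527935]]
0.094 [[220.53694965 265.33476669]]
0.1 [[219.9249052  263.36328373]]
```

View pics/s20.png

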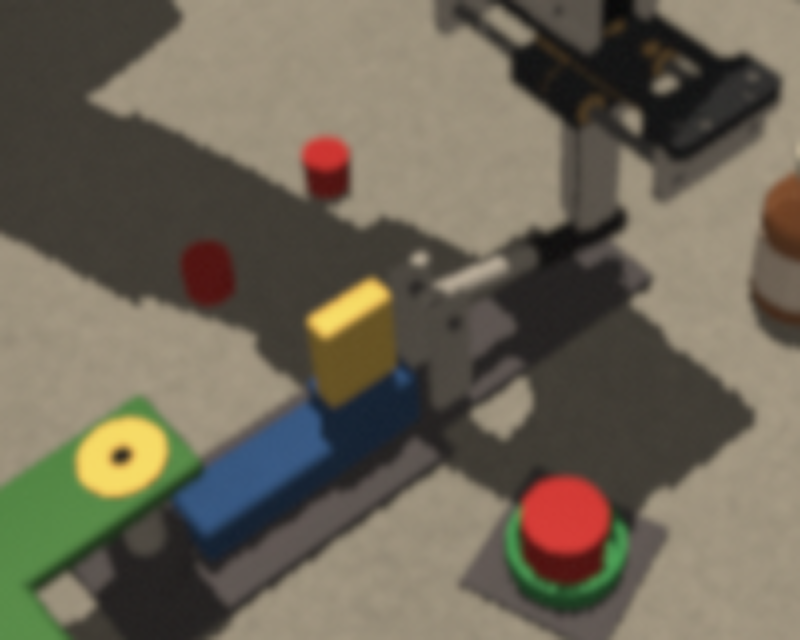

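View pics/w20.png

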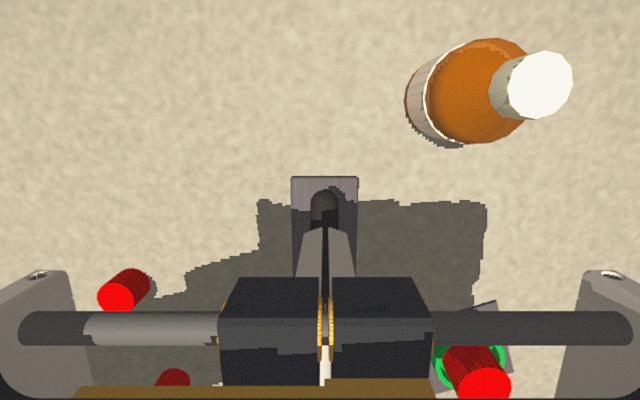

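The lift mark rose from v=269.0 to v=263.8, about 16 mm, so the stroke is essentially complete. I'll add a small extra press to confirm the stop.

```bash
python3 -m handwheel '[{"delta_pos":[0,2,0],"yaw":0},{"delta_pos":[0,4,0],"yaw":0},{"delta_pos":[0,4,0],"yaw":0},{"delta_pos":[0,4,0],"yaw":0}]'; python3 -m handwheel '[{"delta_pos":[0,-8,0],"yaw":0},{"delta_pos":[0,-16,0],"yaw":0},{"delta_pos":[0,-24,0],"yaw":0},{"delta_pos":[0,-34,0],"yaw":0},{"delta_pos":[0,-44,0],"yaw":0},{"delta_pos":[0,-54,0],"yaw":0},{"delta_pos":[0,-66,0],"yaw":0},{"delta_pos":[0,-80,0],"yaw":0},{"delta_pos":[0,-95,0],"yaw":0},{"delta_pos":[0,-95,0],"yaw":0},{"delta_pos":[0,-95,0],"yaw":0},{"delta_pos":[0,-95,0],"yaw":0}]'; python3 -m handwheel '[{"delta_pos":[0,0,0],"yaw":0},{"delta_pos":[0,0,0],"yaw":0},{"delta_pos":[0,0,0],"yaw":0},{"delta_pos":[0,0,0],"yaw":0},{"delta_pos":[0,0,0],"yaw":0},{"delta_pos":[0,0,0],"yaw":0},{"delta_pos":[0,0,0],"yaw":0},{"delta_pos":[0,0,0],"yaw":0}]'
python3 - <<'E'
from h import *
o=robot.get_obs();p=o["tool_pos"];print(p,o["ee_rot"],o["wrist_force"])
s=snap("scene"); crop(s,190,150,390,310,4,"s21"); w=snap("wrist","w21")
for a,q,b in blob(s,(18,140,100),(35,255,255),(195,235,260,300)): print("lift",a,q)
for a,q,b in blob(s,(18,140,110),(35,255,255),(260,210,300,255)): print("tab",a,q)
E
```

```text
time: 21.5
tool_pos: [0.5665, 0.1724, 0.0335]
ee_rot: [-1.566, -0.004, -0.06]
wrist_force: [-8.3, 2.7, 21.1]
width: 0.0003
time: 22.7
tool_pos: [0.5649, 0.1697, 0.1215]
ee_rot: [-1.571, 0.001, -0.061]
wrist_force: [-0.9, -0.2, -0.4]
width: 0.0006
time: 23.5
tool_pos: [0.5654, 0.1698, 0.1223]
ee_rot: [-1.571, -0.0, -0.061]
wrist_force: [0.1, 0.1, -0.8]
width: 0.0004
[0.56540615 0.16978147 0.12231639] [-1.57084473e+00 -1.24314882e-04 -6.10238060e-02] [ 0.10688708  0.12970499 -0.81971214]
lift 333 [222.09009009 268.97897898]
tab 175 [276.20571429 227.72571429]
```

View pics/s21.png

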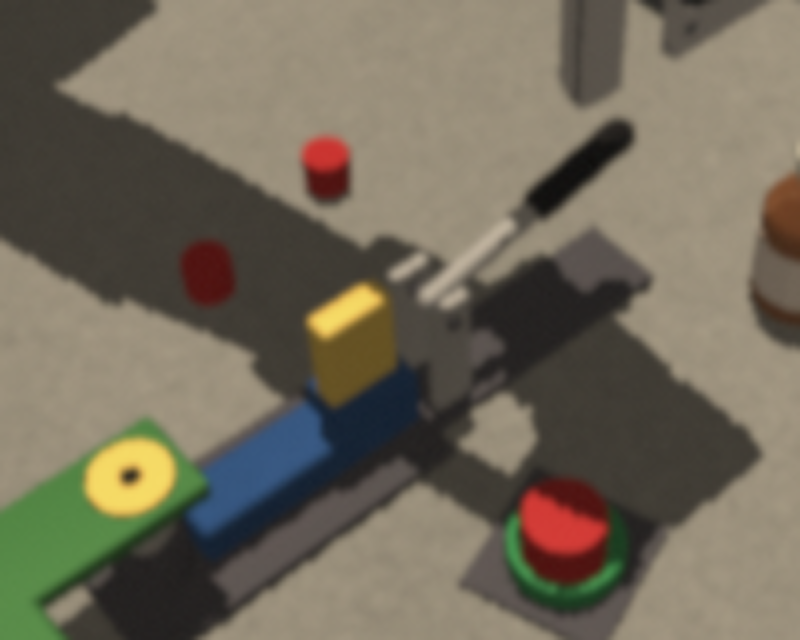

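View pics/w21.png

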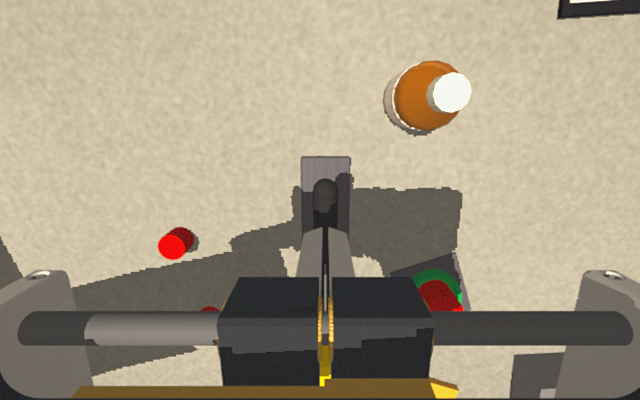

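The stand is back down (mark at v=269.0 again), the handle is up and the jack hasn't moved. Final press now.

```bash
python3 -m handwheel '[{"delta_pos":[0,15,0],"yaw":0},{"delta_pos":[0,28,0],"yaw":0},{"delta_pos":[0,35,0],"yaw":0},{"delta_pos":[0,42,0],"yaw":0},{"delta_pos":[0,49,0],"yaw":0},{"delta_pos":[0,56,0],"yaw":0},{"delta_pos":[0,62,0],"yaw":0},{"delta_pos":[0,68,0],"yaw":0},{"delta_pos":[0,74,0],"yaw":0},{"delta_pos":[0,80,0],"yaw":0},{"delta_pos":[0,86,0],"yaw":0},{"delta_pos":[0,91,0],"yaw":0}]'; python3 -m handwheel '[{"delta_pos":[0,2,0],"yaw":0},{"delta_pos":[0,4,0],"yaw":0},{"delta_pos":[0,4,0],"yaw":0},{"delta_pos":[0,4,0],"yaw":0},{"delta_pos":[0,4,0],"yaw":0},{"delta_pos":[0,4,0],"yaw":0}]'
python3 - <<'E'
from h import *
o=robot.get_obs();p=o["tool_pos"];print(p,o["ee_rot"],o["wrist_force"],np.abs(o["qvel"]).max())
s=snap("scene"); crop(s,190,150,390,310,4,"s22"); w=snap("wrist"); t=snap("top","t22")
for a,q,b in blob(s,(18,140,100),(35,255,255),(195,235,260,300)): print("lift",a,q)
for a,q,b in blob(s,(18,140,110),(35,255,255),(260,210,300,255)): print("tab",a,q)
E
```

```text
time: 24.8
tool_pos: [0.566, 0.1726, 0.0347]
ee_rot: [-1.566, -0.003, -0.06]
wrist_force: [-3.5, 3.9, 14.1]
width: 0.0007
time: 25.4
tool_pos: [0.5663, 0.1725, 0.0334]
ee_rot: [-1.566, -0.004, -0.06]
wrist_force: [-8.3, 4.1, 22.0]
width: 0.0005
[0.56631374 0.17251039 0.03342153] [-1.56569091 -0.00397617 -0.06010111] [-8.32544407  4.11880277 21.96417649] 0.0018005238899712892
lift 342 [220.04678363 263.79532164]
tab 191 [276.65968586 227.43979058]
```

View pics/s22.png

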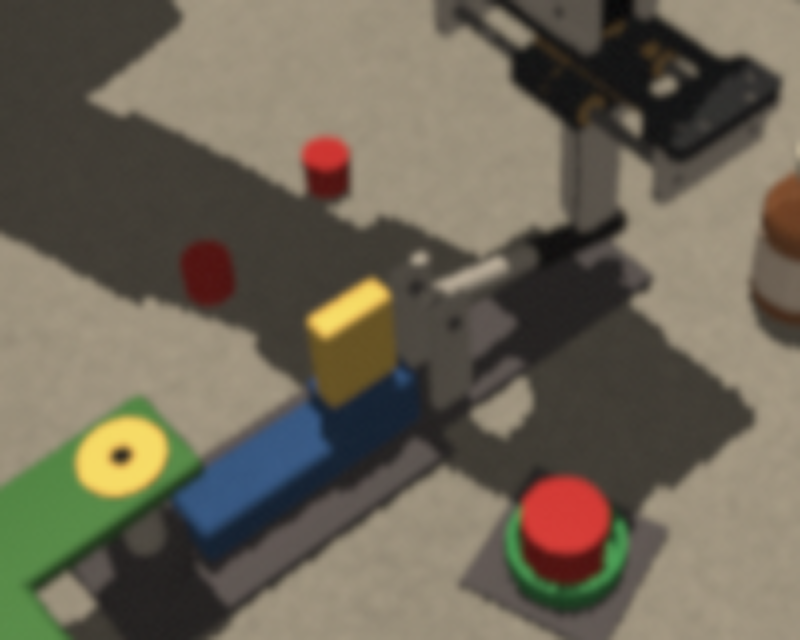

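View pics/t22.png

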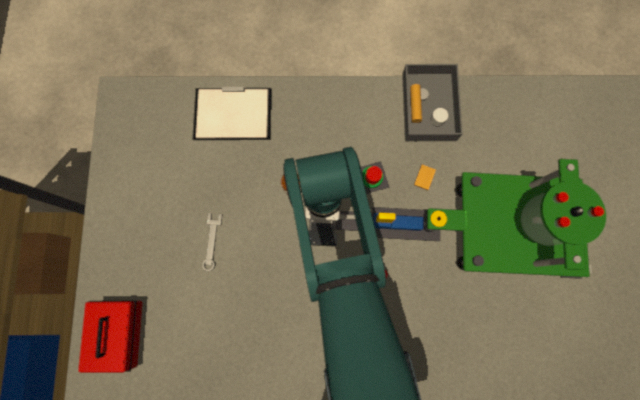

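The stand is raised, the handle is held at its stop with 22 N, the jack is flat and at rest, the cap is in its holder and the bystanders are untouched. Handing in.

```bash
python3 -c "
from bench import robot
print(robot.close_job())"
```

```text
the job is handed in; nothing more can be done
None
```

The job is handed in after about 25.5 s of the 67 s, with the handle held down and the stand raised on the jack. The hand-in gives no verdict, so what follows rests on my own checks.

**What I did:**
- **Cap:** I put it open side down in the green holder.
- **Jack:** I slid it by its tab until the saddle was under the lift point.
- **Handle:** I worked one full trial stroke and let it come back up with the stand down. Then I pressed it down again and kept holding it.

**Last checks:**
- **Lift height:** the yellow mark rose about 16 mm (scene image row 269.0 to 263.8), came back to 269.0 after the trial stroke, and is at 263.8 again.
- **Handle:** it is at its stop with about 22 N upward on the wrist, and the arm is still.
- **Saddle position:** I placed it by dead reckoning at (0.549, -0.100), within about 1 mm of the measured lift point. The saddle itself is hidden under the tongue.
- **Jack:** the tab stayed within about 1 pixel through both strokes, and the jack looks flat.
- **Cap and bystanders:** the cap is upright and centred in the holder. The wrench and shim are where they were. The arm partly hides the bottle in the final top view, but it was standing in place in the earlier views.

**What disagreed:**
- **Fingertip offset:** the real fingertips are about 22 mm above the reported TCP. My first grasp therefore closed just above the cap without touching anything. I measured the offset from the pictures and used it from then on, and the later grasps and handle contacts agreed with it.
- **Holder position:** the first top-camera estimate was about 4 mm off. I corrected it from wrist views before lowering the cap.

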